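Load the phone carrier and release it

TASK

Load the carrier: seat every phone shell that lies on the bench flat and fully home in a pocket of its own, tongue in the recess, and draw every display out of the white rack and stand it fully down in a slot of its own in the carrier, keeping the displays upright all the way. When everything is loaded, press the green button all the way down and let it spring back. Leave the other things on the bench where they are.

Things in the scene. Friction and masses are not known exactly. Their poses are not given: they have to be found in the camera images.
- carrier: The loading carrier, fixed to the bench, a black plate 215 mm (x) by 350 mm (y) with three bright-floored pockets side by side along y in its near (-x) part, and behind them (+x) one row of three grey slots. Origin: centre of its underside on the bench; x points from the pockets to the slots. The plate is 12 mm thick; its top is the floor of pockets and slots.
- pocket1 (a point): Centre of the floor of a pocket for one shell (any will do), 12 mm above the bench. Pocket 114 (x) x 60 (y) mm, 6 mm deep, with a 24 mm wide recess for the tongue in the middle of its +x end only and finger notches 40 mm long and over 30 mm wide, down to the floor, in both long sides. A seated shell has its origin here, x along the carrier's x, and stands 6 mm proud.
- pocket2 (a point): Centre of the floor of a pocket for one shell (any will do), 12 mm above the bench. Pocket 114 (x) x 60 (y) mm, 6 mm deep, with a 24 mm wide recess for the tongue in the middle of its +x end only and finger notches 40 mm long and over 30 mm wide, down to the floor, in both long sides. A seated shell has its origin here, x along the carrier's x, and stands 6 mm proud.
- pocket3 (a point): Centre of the floor of a pocket for one shell (any will do), 12 mm above the bench. Pocket 114 (x) x 60 (y) mm, 6 mm deep, with a 24 mm wide recess for the tongue in the middle of its +x end only and finger notches 40 mm long and over 30 mm wide, down to the floor, in both long sides. A seated shell has its origin here, x along the carrier's x, and stands 6 mm proud.
- slot1 (a point): An upright slot for one display, any of the three: this point is the centre of its floor, 12 mm above the bench; axes as the carrier's. Slot 12 mm wide (x), 100 mm long (y), between walls 8 mm thick that stand 28 mm above its floor. A display that is home has its origin at this point, its length along the carrier's y, and stands 30 mm out of the walls; it may lean a little in the slot's play.
- slot2 (a point): An upright slot for one display, any of the three: this point is the centre of its floor, 12 mm above the bench; axes as the carrier's. Slot 12 mm wide (x), 100 mm long (y), between walls 8 mm thick that stand 28 mm above its floor. A display that is home has its origin at this point, its length along the carrier's y, and stands 30 mm out of the walls; it may lean a little in the slot's play.
- slot3 (a point): An upright slot for one display, any of the three: this point is the centre of its floor, 12 mm above the bench; axes as the carrier's. Slot 12 mm wide (x), 100 mm long (y), between walls 8 mm thick that stand 28 mm above its floor. A display that is home has its origin at this point, its length along the carrier's y, and stands 30 mm out of the walls; it may lean a little in the slot's play.
- rack: White slotted rack, fixed, 150 mm (x) by 116 mm (y), three upright slots at x = -45, 0 and +45 mm, each 12 mm wide and 100 mm long along y, floor 12 mm above the bench, fins 6 mm thick standing 28 mm above that floor. A display standing in it sticks 30 mm out and is gripped across its 8 mm thickness and drawn straight up. Origin: centre of its underside; z up.
- display1: Display module, a flat black plate with a glass face and a copper patch on its back: 8 mm thick (x), 96 mm long (y), 58 mm tall (z), 60 g, at the start standing upright on its long edge in one slot of the rack. Origin: centre of its underside (the lower 96 x 8 mm edge face); z up. Which way its glass faces does not matter. May be absent (None from the start).
- display2: Display module, a flat black plate with a glass face and a copper patch on its back: 8 mm thick (x), 96 mm long (y), 58 mm tall (z), 60 g, at the start standing upright on its long edge in one slot of the rack. Origin: centre of its underside (the lower 96 x 8 mm edge face); z up. Which way its glass faces does not matter. May be absent (None from the start).
- display3: Display module, a flat black plate with a glass face and a copper patch on its back: 8 mm thick (x), 96 mm long (y), 58 mm tall (z), 60 g, at the start standing upright on its long edge in one slot of the rack. Origin: centre of its underside (the lower 96 x 8 mm edge face); z up. Which way its glass faces does not matter. May be absent (None from the start).
- shell1: Dark metal phone back shell lying on the bench: flat block 110 (x) x 56 (y) x 12 (z) mm, 60 to 130 g. A bright tongue sticks 12 mm out of the middle of its +x end (18 mm wide, 6 mm thick, level with the underside); a camera ring 28 mm across, 2 mm high is on top at x = -33 mm. Origin: centre of the block's underside. Grip across the 56 mm width. May be absent (None).
- shell2: Dark metal phone back shell lying on the bench: flat block 110 (x) x 56 (y) x 12 (z) mm, 60 to 130 g. A bright tongue sticks 12 mm out of the middle of its +x end (18 mm wide, 6 mm thick, level with the underside); a camera ring 28 mm across, 2 mm high is on top at x = -33 mm. Origin: centre of the block's underside. Grip across the 56 mm width. May be absent (None).
- shell3: Dark metal phone back shell lying on the bench: flat block 110 (x) x 56 (y) x 12 (z) mm, 60 to 130 g. A bright tongue sticks 12 mm out of the middle of its +x end (18 mm wide, 6 mm thick, level with the underside); a camera ring 28 mm across, 2 mm high is on top at x = -33 mm. Origin: centre of the block's underside. Grip across the 56 mm width. May be absent (None).
- start_top (a point): Centre of the top of the green push button, 30 mm across, on a small black control pod (60 x 90 x 45 mm, fixed, on the robot's side of the carrier). Press straight down.
- start (a joint): Travel of that spring button in m: 0 up, 0.006 fully down (about 5 N); it springs back.
- solvent: Bystander, leave it alone. Small solvent bottle, 48 mm across, 110 mm tall; origin under its centre.
- tape: Bystander, leave it alone. Roll of yellow tape lying flat, 84 mm across, 20 mm high; origin under its centre.
- driver: Bystander, leave it alone. Screwdriver lying on the bench, about 150 mm; origin near its middle.
- tweezers: Bystander, leave it alone. Steel tweezers, 100 mm, lying flat; origin at their middle.
- pot: Bystander, leave it alone. Small jar, 56 mm across, 50 mm tall; origin under its centre.
Mind the look-alikes: they are no part of the job. Leave any pink or purple look-alike of the display1 alone.

How it is judged (in metres and radians):
On the way, in this order (a step that is already met when the one before it is completed fails the run):
1. every shell present is seated in a pocket and every display present stands home in a carrier slot (((horizontal distance between shell1 and pocket1 below 0.0035 m and z of shell1 in the frame of pocket1 between -0.002 and 0.002 m and angle between shell1's own z axis and vertical below 0.03 rad and angle between the x axis of shell1 and the x axis of carrier, either way round below 0.06 rad) or (horizontal distance between shell1 and pocket2 below 0.0035 m and z of shell1 in the frame of pocket2 between -0.002 and 0.002 m and angle between shell1's own z axis and vertical below 0.03 rad and angle between the x axis of shell1 and the x axis of carrier, either way round below 0.06 rad) or (horizontal distance between shell1 and pocket3 below 0.0035 m and z of shell1 in the frame of pocket3 between -0.002 and 0.002 m and angle between shell1's own z axis and vertical below 0.03 rad and angle between the x axis of shell1 and the x axis of carrier, either way round below 0.06 rad)) and ((horizontal distance between shell2 and pocket1 below 0.0035 m and z of shell2 in the frame of pocket1 between -0.002 and 0.002 m and angle between shell2's own z axis and vertical below 0.03 rad and angle between the x axis of shell2 and the x axis of carrier, either way round below 0.06 rad) or (horizontal distance between shell2 and pocket2 below 0.0035 m and z of shell2 in the frame of pocket2 between -0.002 and 0.002 m and angle between shell2's own z axis and vertical below 0.03 rad and angle between the x axis of shell2 and the x axis of carrier, either way round below 0.06 rad) or (horizontal distance between shell2 and pocket3 below 0.0035 m and z of shell2 in the frame of pocket3 between -0.002 and 0.002 m and angle between shell2's own z axis and vertical below 0.03 rad and angle between the x axis of shell2 and the x axis of carrier, either way round below 0.06 rad)) and ((horizontal distance between shell3 and pocket1 below 0.0035 m and z of shell3 in the frame of pocket1 between -0.002 and 0.002 m and angle between shell3's own z axis and vertical below 0.03 rad and angle between the x axis of shell3 and the x axis of carrier, either way round below 0.06 rad) or (horizontal distance between shell3 and pocket2 below 0.0035 m and z of shell3 in the frame of pocket2 between -0.002 and 0.002 m and angle between shell3's own z axis and vertical below 0.03 rad and angle between the x axis of shell3 and the x axis of carrier, either way round below 0.06 rad) or (horizontal distance between shell3 and pocket3 below 0.0035 m and z of shell3 in the frame of pocket3 between -0.002 and 0.002 m and angle between shell3's own z axis and vertical below 0.03 rad and angle between the x axis of shell3 and the x axis of carrier, either way round below 0.06 rad)) and ((horizontal distance between display1 and slot1 below 0.005 m and z of display1 in the frame of slot1 between -0.002 and 0.003 m and angle between display1's own z axis and vertical below 0.2 rad and angle between the y axis of display1 and the y axis of carrier, either way round below 0.1 rad) or (horizontal distance between display1 and slot2 below 0.005 m and z of display1 in the frame of slot2 between -0.002 and 0.003 m and angle between display1's own z axis and vertical below 0.2 rad and angle between the y axis of display1 and the y axis of carrier, either way round below 0.1 rad) or (horizontal distance between display1 and slot3 below 0.005 m and z of display1 in the frame of slot3 between -0.002 and 0.003 m and angle between display1's own z axis and vertical below 0.2 rad and angle between the y axis of display1 and the y axis of carrier, either way round below 0.1 rad)) and ((horizontal distance between display2 and slot1 below 0.005 m and z of display2 in the frame of slot1 between -0.002 and 0.003 m and angle between display2's own z axis and vertical below 0.2 rad and angle between the y axis of display2 and the y axis of carrier, either way round below 0.1 rad) or (horizontal distance between display2 and slot2 below 0.005 m and z of display2 in the frame of slot2 between -0.002 and 0.003 m and angle between display2's own z axis and vertical below 0.2 rad and angle between the y axis of display2 and the y axis of carrier, either way round below 0.1 rad) or (horizontal distance between display2 and slot3 below 0.005 m and z of display2 in the frame of slot3 between -0.002 and 0.003 m and angle between display2's own z axis and vertical below 0.2 rad and angle between the y axis of display2 and the y axis of carrier, either way round below 0.1 rad)) and ((horizontal distance between display3 and slot1 below 0.005 m and z of display3 in the frame of slot1 between -0.002 and 0.003 m and angle between display3's own z axis and vertical below 0.2 rad and angle between the y axis of display3 and the y axis of carrier, either way round below 0.1 rad) or (horizontal distance between display3 and slot2 below 0.005 m and z of display3 in the frame of slot2 between -0.002 and 0.003 m and angle between display3's own z axis and vertical below 0.2 rad and angle between the y axis of display3 and the y axis of carrier, either way round below 0.1 rad) or (horizontal distance between display3 and slot3 below 0.005 m and z of display3 in the frame of slot3 between -0.002 and 0.003 m and angle between display3's own z axis and vertical below 0.2 rad and angle between the y axis of display3 and the y axis of carrier, either way round below 0.1 rad))), for 0.3 s.
2. then the green button is pressed down (value of joint start above 0.0045 m), for 0.05 s.
At the end, for the whole second after the job is handed in: Every shell is in a pocket (3.5 mm of its centre, 2 mm of the floor, tilt under 0.03 rad, square to 0.06 rad), every display in a carrier slot (5 mm of its centre, 3 mm of the floor, 0.2 rad of upright, 0.1 rad along the slot), all at rest, the button up again (all of step 1 and linear speed of each of shell1, shell2, shell3, display1, display2, display3 below 0.02 m/s and value of joint start below 0.002 m); the robot touches nothing.
It fails at once if a display was tipped over (more than 0.6 rad from upright) (angle between any of display1, display2, display3's own z axis and vertical above 0.6 rad).
It fails at once if a bystander was pushed more than 5 cm (distance of any of solvent, tape, driver, tweezers, pot from where it was at the start of the episode above 0.05 m).
Of shell1, shell2, shell3, display1, display2, display3 only 5 to 6 are there at a start; the rules pass over those that are not, and their reading is None.
At some moment in a run one of shell1, shell2, shell3 may be knocked a few centimetres aside while the robot is not near it.
It also fails if it takes over 210 s, if anything falls off the work surface, if the arm or the gripper's body presses on something with over 40 N, if the wrist force passes 120 N, or if a joint passes its speed limit or range.

ROBOT

A 6-joint arm with a two-finger parallel gripper is mounted at the origin on the work surface. World frame = base frame: x ahead of the robot, y to its left, z up, the work surface at z = 0. Lengths are in mm, angles in rad, forces in N, time in s.
With the tool pointing down it reaches from about 350 to 950 mm from the base axis. Payload 17.4 kg.
Tool frame: the origin (TCP) lies at the very end of the fingers, on their centre line; the grasp point (between the pads) lies 19 mm behind it; z points along the fingers, x is the direction in which the jaws open and shut, and the axes are right-handed (so a half turn about z gives the same grasp; the last joint's range is limited). The gripper opens to 93 mm and grips with 3 to 60 N. Pads are 15 mm wide; open, the fingers measure 128 mm over their backs; the gripper's body (75 mm by 188 mm) begins 65 mm behind the grasp point.
Start: joints at [1.18, 0.116, 1.442, -0, 1.584, -0.038], TCP at [233.239, 633.429, 218.646] pointing down, gripper open.
Joint ranges: [-2.83, 2.83], [-0.83, 2.19], [0.07, 2.5], [-1.14, 4.28], [0.01, 3], [-2.97, 2.97]. Speed limits (rad/s): [1.89, 1.89, 2.22, 3.14, 3.14, 3.14].

INTERFACE

Orientations are given as [roll, pitch, yaw] about the fixed x, y, z axes, in that order (R = Rz(yaw) Ry(pitch) Rx(roll)).
In Python, from rig import * gives the robot as it stands.
- The arm moves only by the tool jog_arm, never from a script. Its argument "motion" is a list that holds one entry, the list of rows, each a list of 4 numbers: the shift along the world's x, y, z in units of 40 mm (1.0 is 40 mm), then the turn about the world's z in units of 8 degrees (1.0 is 8 degrees). In form: [[[dx, dy, dz, turn], ...]]. A call has exactly 5 rows; each row shifts and turns the commanded pose from where the row before left it; what a row does not reach is not made up. A row lasts 1/8 s, in which the tool goes at most 62.5 mm and 10.7 degrees, less where a joint would pass 70% of its speed; a pose out of reach is approached as far as the arm can. A call is refused whole if a number of a shift passes 1 or a number of a turn 1, either way. A call with a gripper value outside its range is refused whole. "jaw" is the opening, from -1 (shut) to 1 (fully open), set as the call begins (left out, the last holds). The fingers move at their own pace and stop on an object; "squeeze" is the grip in N (left out, the last holds). Time passes only in rows, so rows that do not move let the fingers close, or fill a call up. It gives the time, the measured TCP pose, the force and the opening at its end, in the units of the state.
- get_state(): the state, without advancing time (a new reading comes with each control period).
- get_image(name): name is "side" or "top" or "wrist"; returns the picture (480x640x3 uint8, red, green, blue); there is no depth.
- camera_params(name): a dict with "fov_y" (degrees; the focal length in pixels is half the picture's height over the tangent of half this angle, whatever the lens; pixels are square), "cx", "cy" (the principal point, pixels), "k1" (the pictures are not rectified: a ray, as slopes to the right and down, at radius r is drawn at 1 + k1 r^2 times it, then the intrinsics apply), "view" (4x4, takes a point from world to camera coordinates); the wrist camera has in their place "hand_eye" (4x4, takes a point from camera to tool coordinates, whose origin is the TCP and whose axes are the tool frame's). Camera axes: x right, y down, z forward; pixel columns grow to the right and rows downward; lengths in mm; the calibration is good to about 2 mm. A picture is of the moment at which its call begins: read the wrist's pose just before it. camera_params takes no time and is no camera call.
- job_done(): hands the job in, once; it reports no verdict.
The state is a dict: "time": time; "joint_positions": joint angles; "dq": joint speeds; "joint_efforts": joint torques, N m; "eef_pos": TCP position; "ee_rot": TCP orientation; "ft_force": force on the tool from outside, world axes, zero at the start; "moment": the same for the moment, N m; "opening": opening from 0.0 (shut) to 1.0 (fully open).
Only numpy, scipy, OpenCV 4.12 (cv2) and the standard library are available. Lean on these libraries where they do the work, as an engineer would, in place of code of your own. Each camera call takes 0.05 s, during which the arm holds its last target.

## Working session

There is one attempt and no reset: what is moved stays moved. The work goes in short steps, Python scripts to look and compute and a tool call to move; the robot and the scene stay as the last step left them, time stands still between calls to the robot, and variables do not carry over. Pictures are saved under pics/ and viewed, and the job is handed in when it is done.

Besides the shell and the picture viewer there is one more tool, called as name([rows], argument=value, ...), one row to a line, values as JSON. jog_arm: Moves the arm, as the interface text tells. Its arguments: {"type":"object","properties":{"motion":{"type":"array","items":{"type":"array","items":{"type":"array","items":{"type":"number"}}}},"jaw":{"type":"number"},"squeeze":{"type":"number"}},"required":["motion"]}

```bash
ls; mkdir -p pics
python3 - <<'E'
from rig import *
import cv2,numpy as np
s=get_state();print(s)
for n in ("top","side","wrist"):
    p=camera_params(n);print(n,p)
    im=get_image(n);cv2.imwrite(f"pics/{n}0.png",im[:,:,::-1])
E
```

```text
pics
{'time': 0.0, 'joint_positions': array([ 1.18023344e+00,  1.16500707e-01,  1.44230641e+00, -1.96187026e-05,
        1.58401160e+00, -3.78081327e-02]), 'dq': array([-0.00234915, -0.00013548,  0.00238311, -0.00225528,  0.00203224,
        0.00082883]), 'joint_efforts': array([-6.35332806e-03, -7.21267390e+01, -6.22601008e+01,  7.76456273e-02,
        2.38897040e-02, -8.01622764e-05]), 'eef_pos': array([233.13589178, 633.22289979, 217.86971207]), 'ee_rot': array([-3.14156591e+00,  1.22593298e-03,  1.21804134e+00]), 'ft_force': array([ 0.16079046, -0.09685063, -1.22191667]), 'moment': array([0.01215167, 0.00618553, 0.00246095]), 'opening': 0.998407876187015}
top {'fov_y': 54.44812224138274, 'cx': 325.68492450148204, 'cy': 236.21081159892614, 'k1': -0.10720855043789948, 'view': array([[-1.21054385e-02, -9.99787991e-01,  1.66562490e-02,
         5.09475580e+01],
       [-9.90765422e-01,  9.74318034e-03, -1.35236643e-01,
         5.47000764e+02],
       [ 1.35045687e-01, -1.81395344e-02, -9.90673316e-01,
         1.25620461e+03],
       [ 0.00000000e+00,  0.00000000e+00,  0.00000000e+0
[... 263 characters left out ...]
 4.84794514e-01, -8.66165850e-01,
         1.12979608e+02],
       [ 1.84812477e-01, -8.46321359e-01, -4.99584333e-01,
         1.53220786e+03],
       [ 0.00000000e+00,  0.00000000e+00,  0.00000000e+00,
         1.00000000e+00]])}
wrist {'fov_y': 58.97784994099128, 'cx': 321.2482514406526, 'cy': 239.92326942367635, 'k1': -0.012994411632633924, 'hand_eye': array([[ 9.99999917e-01,  3.43059378e-04,  2.19714192e-04,
         2.01413321e-01],
       [-3.86238940e-04,  9.69891554e-01,  2.43536906e-01,
        -6.68271858e+01],
       [-1.29551320e-04, -2.43536971e-01,  9.69891606e-01,
        -1.65972750e+02],
       [ 0.00000000e+00,  0.00000000e+00,  0.00000000e+00,
         1.00000000e+00]])}
```

View pics/top0.png

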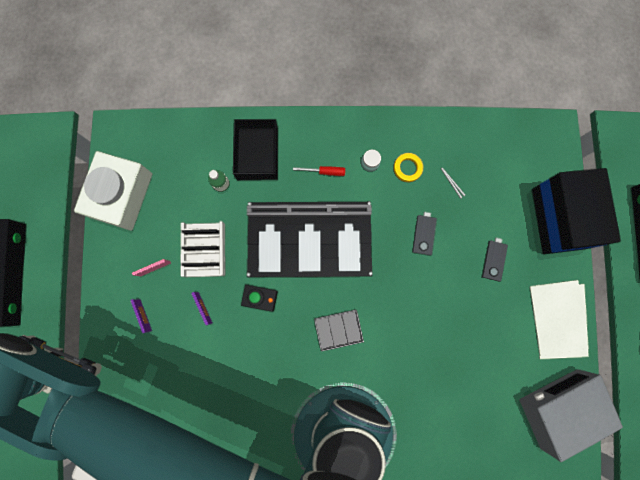

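View pics/side0.png

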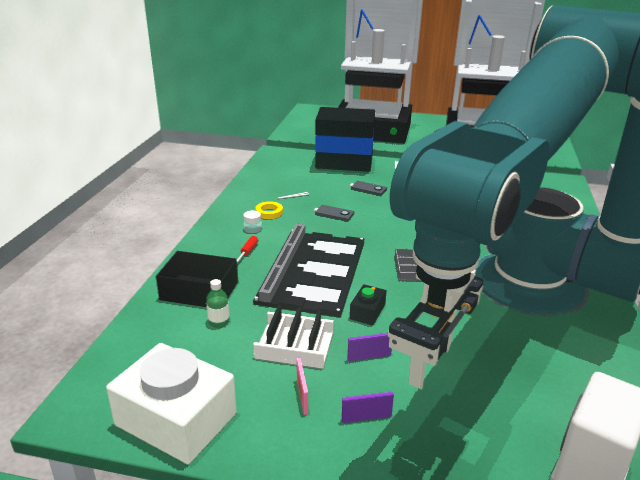

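View pics/wrist0.png

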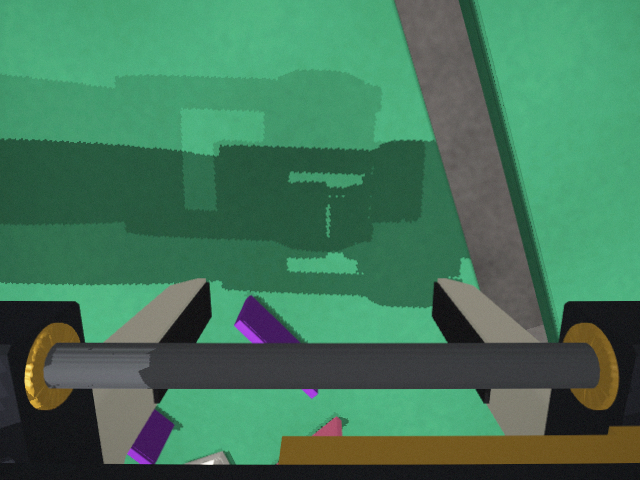

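The top view shows the carrier at (310,240), with three bright pockets. The rack is at (203,249). Two dark shells with tongues up are at (424,234) and (494,260). The purple plates at (141,315) and (202,308) and the pink one at (150,267) are look-alikes. Next I enlarge these regions.

```bash
cat > h.py <<'E'
from rig import *
import cv2,numpy as np
from scipy.spatial.transform import Rotation as Rn
def K(p):
    f=240/np.tan(np.radians(p["fov_y"]/2));return f,p["cx"],p["cy"],p["k1"]
def rays(name,px,state=None):
    p=camera_params(name);f,cx,cy,k1=K(p)
    px=np.atleast_2d(px).astype(float)
    d=np.c_[(px[:,0]-cx)/f,(px[:,1]-cy)/f]
    u=d.copy()
    for _ in range(30): u=d/(1+k1*(u**2).sum(1,keepdims=True))
    v=np.c_[u,np.ones(len(u))]
    if name=="wrist":
        T=tool(state)@p["hand_eye"]
    else: T=np.linalg.inv(p["view"])
    return T[:3,3],v@T[:3,:3].T
def tool(s):
    T=np.eye(4);T[:3,:3]=Rn.from_euler("xyz",s["ee_rot"]).as_matrix();T[:3,3]=s["eef_pos"];return T
def plane(name,px,z,state=None):
    o,v=rays(name,px,state);return o+v*((z-o[2])/v[:,2:3])
def proj(name,P,state=None):
    p=camera_params(name);f,cx,cy,k1=K(p);P=np.atleast_2d(P).astype(float)
    V=np.linalg.inv(tool(state)@p["hand_eye"]) if name=="wrist" else p["view"]
    c=P@V[:3,:3].T+V[:3,3];u=c[:,:2]/c[:,2:];u=u*(1+k1*(u**2).sum(1,keepdims=True))
    return u*f+[cx,cy]
def crop(im,x0,y0,x1,y1,k,fn):
    c=cv2.resize(im[y0:y1,x0:x1],None,fx=k,fy=k,interpolation=cv2.INTER_CUBIC);cv2.imwrite(fn,c[:,:,::-1])
E
python3 - <<'E'
from h import *
im=cv2.imread("pics/top0.png")[:,:,::-1]
crop(im,170,190,380,320,3.8,"pics/topA.png")
crop(im,390,140,530,290,4,"pics/topB.png")
E
```

```text
(no output)
```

View pics/topA.png

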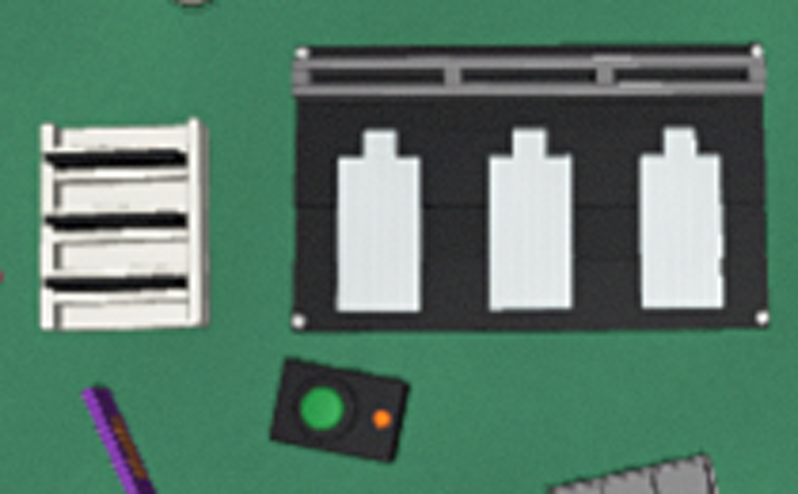

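View pics/topB.png

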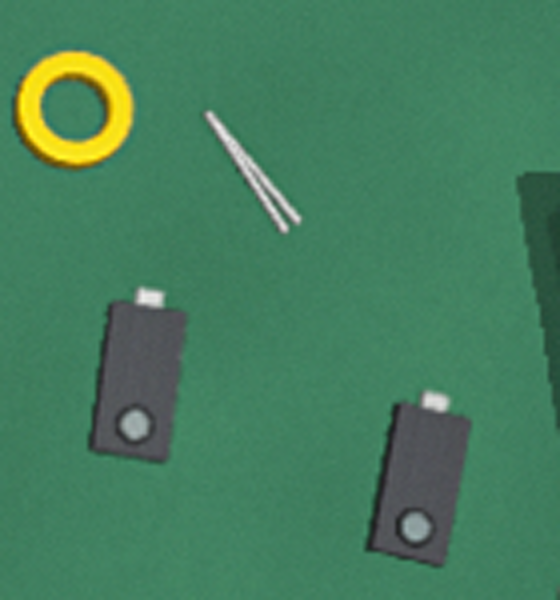

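Run:
```python
from h import *
np.set_printoptions(precision=1,suppress=True)
def A(x,y):return (170+x/3.8-.37,190+y/3.8-.37)
def B(x,y):return (390+x/4-.37,140+y/4-.37)
print("carrier dots",plane("top",[A(302,53),A(757,51),A(298,321),A(763,318)],12))
print("pocket boxes (L,R bottom; L,R top)",*[plane("top",[A(*q) for q in c],12) for c in ([(338,311),(420,311),(338,156),(420,156)],[(489,310),(571,310),(489,156),(571,156)],[(642,308),(722,308),(641,156),(720,156)])])
print("slots dark",plane("top",[A(380,75),A(528,74),A(678,73)],40))
print("button",plane("top",[A(321,408)],48),"led",plane("top",[A(382,418)],45))
print("displays top ends",plane("top",[A(46,155),A(186,154),A(46,219),A(186,218),A(46,283),A(186,281)],70))
print("shell corners",plane("top",[B(112,302),B(187,313),B(167,461),B(92,448),B(134,424)],12))
print(plane("top",[B(397,405),B(470,418),B(443,564),B(369,549),B(414,527)],12))
```

```text
carrier dots [[647.  262.   12. ]
 [645.4 -80.2  12. ]
 [446.1 262.9  12. ]
 [444.7 -79.7  12. ]]
pocket boxes (L,R bottom; L,R top) [[453.2 233.4  12. ]
 [452.6 173.   12. ]
 [568.5 234.2  12. ]
 [567.9 173.1  12. ]] [[452.9 122.2  12. ]
 [452.2  61.9  12. ]
 [567.4 121.7  12. ]
 [566.8  60.7  12. ]] [[453.1   9.6  12. ]
 [452.4 -49.5  12. ]
 [566.3   8.5  12. ]
 [565.8 -50.4  12. ]]
slots dark [[624.1 200.3  40. ]
 [623.8  91.7  40. ]
 [623.6 -18.4  40. ]]
button [[382.  240.7  48. ]] led [[374.6 197.5  45. ]]
displays top ends [[562.7 436.7  70. ]
 [562.4 335.6  70. ]
 [516.7 435.4  70. ]
 [516.5 334.7  70. ]
 [471.  434.1  70. ]
 [471.7 334.   70. ]]
shell corners [[ 609.3 -219.7   12. ]
 [ 600.9 -273.9   12. ]
 [ 494.5 -254.7   12. ]
 [ 504.4 -201.2   12. ]
 [ 521.2 -232.    12. ]]
[[ 532.7 -424.9   12. ]
 [ 522.7 -478.9   12. ]
 [ 418.1 -452.4   12. ]
 [ 429.8 -398.5   12. ]
 [ 444.9 -432.4   12. ]]
```

jog_arm([
  [[0.7, -0.62, 0, -0.87], [0.7, -0.62, 0, -0.87], [0.7, -0.62, 0, -0.87], [0.7, -0.62, 0, -0.87], [0.7, -0.62, 0, -0.87]],
], jaw=-0.4)

```text
time: 0.78
eef_pos: [374.0, 508.5, 218.4]
ee_rot: [3.142, 0.0, 0.607]
ft_force: [-0.2, 0.8, -0.8]
opening: 0.512
```

jog_arm([
  [[0.7, -0.62, 0, -0.87], [0.7, -0.62, 0, -0.87], [0.7, -0.62, 0, -0.87], [0.7, -0.62, 0, -0.87], [0.75, -0.62, 0, -0.87]],
])

```text
time: 1.4
eef_pos: [516.0, 384.5, 218.4]
ee_rot: [3.141, 0.0, -0.001]
ft_force: [0.4, -0.2, 0.1]
opening: 0.301
```

jog_arm([
  [[0, 0, 0, 0], [0, 0, 0, 0], [0, 0, 0, 0], [0, 0, 0, 0], [0, 0, 0, 0]],
])

```text
time: 2.02
eef_pos: [514.9, 385.8, 218.7]
ee_rot: [-3.142, -0.0, 0.004]
ft_force: [0.3, -0.5, 0.5]
opening: 0.3
```

Run:
```python
from h import *
s=get_state();print(s["time"],s["eef_pos"],s["ee_rot"],s["opening"])
im=get_image("wrist");cv2.imwrite("pics/w1.png",im[:,:,::-1]);np.save("w1.npy",im)
im=get_image("top");cv2.imwrite("pics/top1.png",im[:,:,::-1])
```

```text
2.025 [514.9215774  385.78515417 218.70890386] [-3.14152620e+00 -8.27589484e-05  4.13983098e-03] 0.30029506418540286
```

View pics/w1.png

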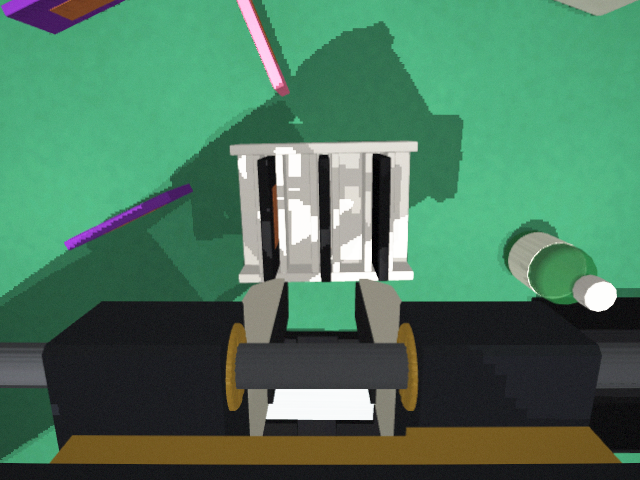

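View pics/top1.png

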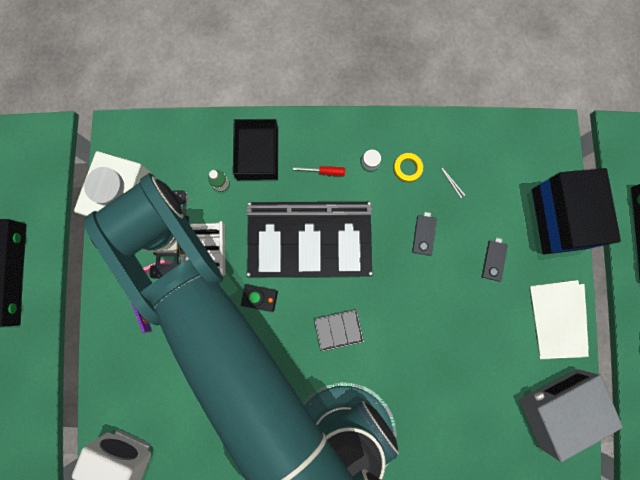

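The wrist view shows three black displays in the white rack, at columns 268, 325 and 382, rows 153–280. Outside the rack are purple plates at (130,215) and (60,15) and a pink one at (262,45), so those are the look-alikes. Next: one enlarged crop to confirm.

Run:
```python
from h import *
im=np.load("w1.npy");crop(im,220,130,430,300,3.7,"pics/w1c.png")
for i in range(3):
    s=get_state();print(s["eef_pos"])
```

```text
[515.07377359 385.59137242 218.66559195]
[515.07377359 385.59137242 218.66559195]
[515.07377359 385.59137242 218.66559195]
```

View pics/w1c.png

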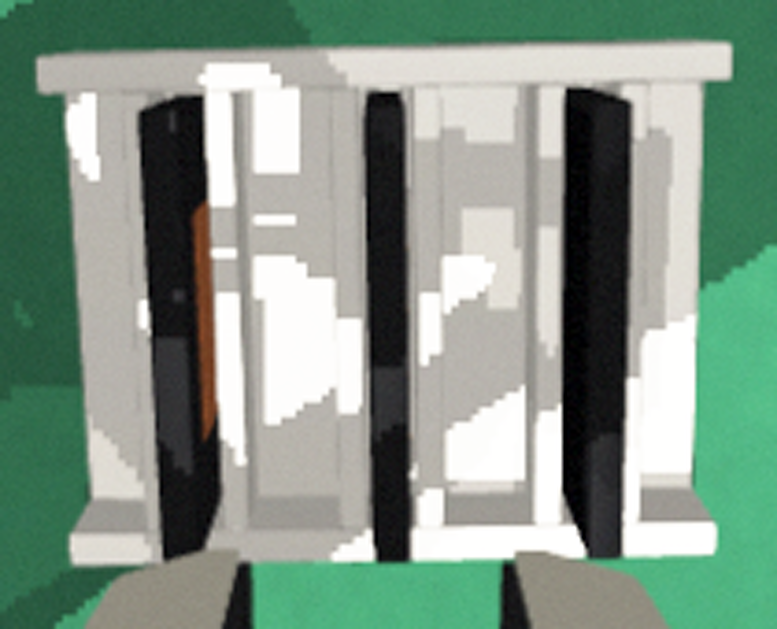

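Run:
```python
from h import *
np.set_printoptions(precision=1,suppress=True)
s=get_state()
c=lambda x,y:(220+x/3.7-.37,130+y/3.7-.37)
print(plane("wrist",[c(158,103),c(181,556),c(385,94),c(392,558),c(613,96),c(604,553)],70,s))
print("rack",plane("wrist",[c(39,60),c(731,45)],40,s))
```

```text
[[472.3 435.6  70. ]
 [474.3 341.4  70. ]
 [517.  437.6  70. ]
 [519.  341.1  70. ]
 [561.9 437.4  70. ]
 [563.9 342.4  70. ]]
rack [[442.9 443.   40. ]
 [591.2 446.8  40. ]]
```

All three rack plates are black, and the left one shows its copper patch, so they are the real displays. Next I view the slots from the same relative pose so that calibration bias cancels.

jog_arm([
  [[0.54, -0.93, -0.15, 0], [0.54, -0.93, -0.15, 0], [0.54, -0.93, -0.15, 0], [0.54, -0.93, -0.15, 0], [0.54, -0.95, -0.15, 0]],
])

```text
time: 2.75
eef_pos: [623.8, 197.4, 188.5]
ee_rot: [-3.141, -0.0, 0.003]
ft_force: [0.2, 0.0, -0.1]
opening: 0.303
```

jog_arm([
  [[0, 0, 0, 0], [0, 0, 0, 0], [0, 0, 0, 0], [0, 0, 0, 0], [0, 0, 0, 0]],
])

```text
time: 3.38
eef_pos: [623.1, 199.1, 188.8]
ee_rot: [-3.142, -0.0, 0.004]
ft_force: [-0.4, -0.6, 1.0]
opening: 0.301
```

Run:
```python
from h import *
s=get_state();print(s["time"],s["eef_pos"],s["ee_rot"],s["opening"])
im=get_image("wrist");cv2.imwrite("pics/w2.png",im[:,:,::-1]);np.save("w2.npy",im)
crop(im,250,100,420,310,2.8,"pics/w2c.png")
```

```text
3.375 [623.05739463 199.0937079  188.76607477] [-3.14153157e+00 -1.40822227e-04  3.90515579e-03] 0.3010435346766583
```

View pics/w2.png

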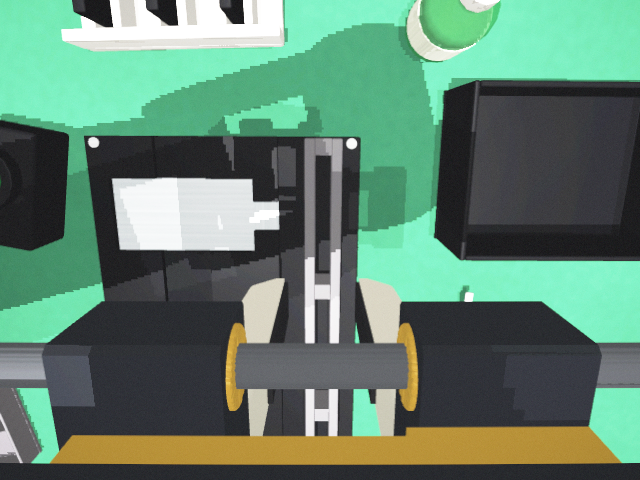

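View pics/w2c.png

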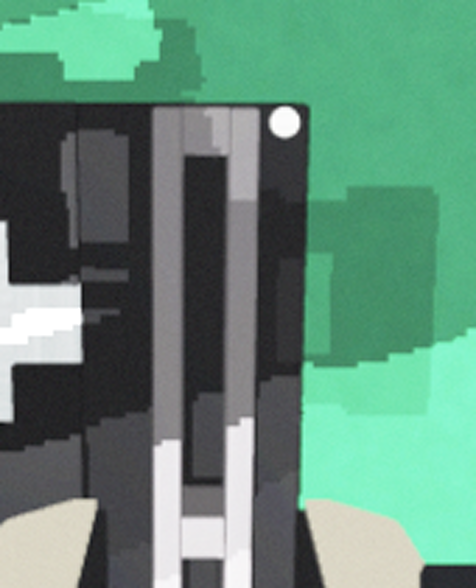

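Run:
```python
from h import *
np.set_printoptions(precision=1,suppress=True)
s=get_state()
c=lambda x,y:(250+x/2.8-.32,100+y/2.8-.32)
print("slot x edges (L,R) at far, near",plane("wrist",[c(183,165),c(226,165),c(181,470),c(226,440)],40,s))
print("slot y ends",plane("wrist",[c(205,155),c(205,517),c(205,557)],40,s), "floor near",plane("wrist",[c(205,485)],12,s))
print("outer wall",plane("wrist",[c(152,110),c(259,110),c(153,480),c(254,430)],40,s))
print("dot",plane("wrist",[c(284,122)],12,s))
print("pocket",plane("wrist",[(112,179),(253,180),(254,249),(119,249)],12,s))
```

```text
slot x edges (L,R) at far, near [[618.7 248.3  40. ]
 [630.  248.4  40. ]
 [618.2 165.   40. ]
 [630.7 173.7  40. ]]
slot y ends [[624.5 250.9  40. ]
 [625.  151.2  40. ]
 [625.  139.2  40. ]] floor near [[625.1 151.3  12. ]]
outer wall [[610.7 262.3  40. ]
 [638.3 262.4  40. ]
 [610.5 162.1  40. ]
 [638.3 176.6  40. ]]
dot [[646.8 258.8  12. ]]
pocket [[454.6 230.1  12. ]
 [568.4 229.6  12. ]
 [567.3 172.1  12. ]
 [453.7 171.6  12. ]]
```

jog_arm([
  [[-0.525, 0.95, 0, 0.03], [-0.525, 0.95, 0, 0.03], [-0.525, 0.95, 0, 0.03], [-0.525, 0.95, -0.3, 0.03], [-0.525, 0.95, -0.5, 0]],
])

```text
time: 4.05
eef_pos: [517.6, 390.1, 157.1]
ee_rot: [-3.141, -0.001, 0.02]
ft_force: [0.7, 0.5, 0.2]
opening: 0.299
```

jog_arm([
  [[0, 0, -0.4, 0], [0, 0, 0, 0], [0, 0, 0, 0], [0, 0, 0, 0], [0, 0, 0, 0]],
])

```text
time: 4.68
eef_pos: [518.7, 388.3, 141.2]
ee_rot: [-3.141, -0.001, 0.019]
ft_force: [0.8, -0.1, -0.4]
opening: 0.303
```

Run:
```python
from h import *
s=get_state();print(s["time"],s["eef_pos"],s["ee_rot"],s["opening"])
im=get_image("wrist");cv2.imwrite("pics/w3.png",im[:,:,::-1])
```

```text
4.675 [518.68043828 388.3032236  141.2263459 ] [-3.14120283e+00 -6.13579501e-04  1.93185676e-02] 0.3026988257210629
```

View pics/w3.png

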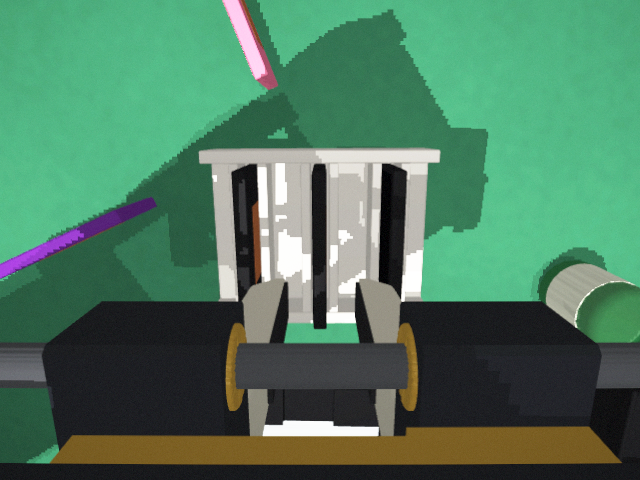

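jog_arm([
  [[-0.01, 0.02, -0.8, 0], [0, 0, -0.8, 0], [0, 0, -0.5, 0], [0, 0, -0.2, 0], [0, 0, -0.1, 0]],
])

```text
time: 5.35
eef_pos: [518.1, 389.6, 45.1]
ee_rot: [-3.141, -0.001, 0.02]
ft_force: [0.2, 0.5, 0.4]
opening: 0.304
```

jog_arm([
  [[0, 0, 0, 0], [0, 0, 0, 0], [0, 0, 0, 0], [0, 0, 0, 0], [0, 0, 0, 0]],
], jaw=-1, squeeze=25)

```text
time: 5.98
eef_pos: [518.1, 389.6, 45.3]
ee_rot: [-3.141, -0.001, 0.02]
ft_force: [-0.5, 0.1, 5.5]
opening: 0.084
```

jog_arm([
  [[0, 0, 0, 0], [0, 0, 0, 0], [0, 0, 0.3, 0], [0, 0, 0.3, 0], [0, 0, 0.3, 0]],
])

```text
time: 6.6
eef_pos: [517.9, 389.5, 81.8]
ee_rot: [-3.141, -0.0, 0.02]
ft_force: [-0.1, 0.1, -0.0]
opening: 0.082
```

Run:
```python
from h import *
s=get_state();print(s["time"],s["eef_pos"],s["ee_rot"],s["opening"],s["ft_force"])
im=get_image("wrist");cv2.imwrite("pics/w4.png",im[:,:,::-1])
```

```text
6.6 [517.92656295 389.51545287  81.82306085] [-3.14131707e+00 -4.29515042e-04  2.00279969e-02] 0.08196538620994608 [-0.14235321  0.12169472 -0.02608381]
```

View pics/w4.png

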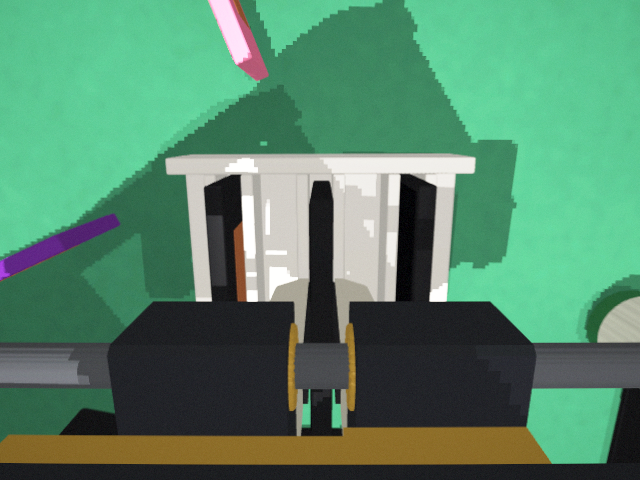

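jog_arm([
  [[0, 0, 0.8, 0], [0, 0, 0.8, 0], [0.3, -0.55, 0, -0.03], [0.5, -0.9, 0, -0.05], [0.5, -0.9, 0, -0.05]],
])

```text
time: 7.28
eef_pos: [570.2, 294.6, 145.0]
ee_rot: [-3.141, -0.0, 0.002]
ft_force: [0.6, 0.2, -0.1]
opening: 0.082
```

jog_arm([
  [[0.5, -0.9, 0, -0.05], [0.5, -0.9, 0, 0], [0.36, -0.555, 0, 0], [0, 0, 0, 0], [0, 0, 0, 0]],
])

```text
time: 7.9
eef_pos: [623.9, 201.7, 144.7]
ee_rot: [-3.141, 0.0, -0.005]
ft_force: [-0.6, 0.2, 0.1]
opening: 0.084
```

jog_arm([
  [[0, 0, -0.5, 0], [0, 0, -0.5, 0], [0, 0, -0.3, 0], [0, 0, 0, 0], [0, 0, 0, 0]],
])

```text
time: 8.52
eef_pos: [624.5, 201.3, 93.1]
ee_rot: [-3.141, -0.001, -0.005]
ft_force: [-0.8, -0.4, -0.4]
opening: 0.081
```

Run:
```python
from h import *
s=get_state();print(s["time"],s["eef_pos"],s["ee_rot"],s["opening"],s["ft_force"])
im=get_image("wrist");cv2.imwrite("pics/w5.png",im[:,:,::-1])
im=get_image("side");crop(im,220,200,420,380,4,"pics/s5.png")
```

```text
8.525 [624.46203879 201.31722134  93.09333594] [-3.14145716e+00 -5.04067292e-04 -5.13989215e-03] 0.08146118600306795 [-0.79296217 -0.3567004  -0.44963456]
```

View pics/w5.png

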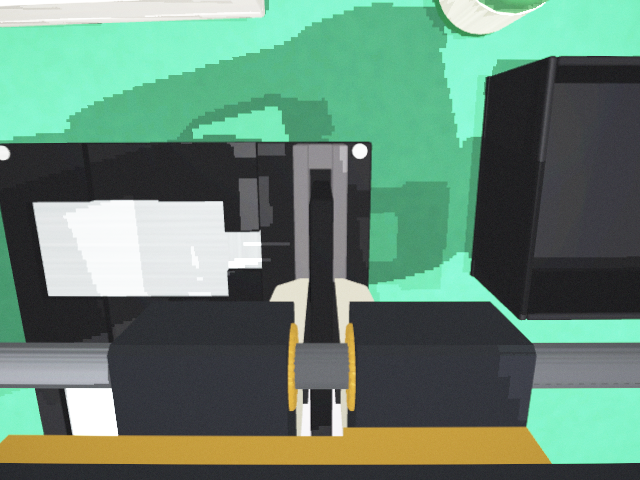

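View pics/s5.png

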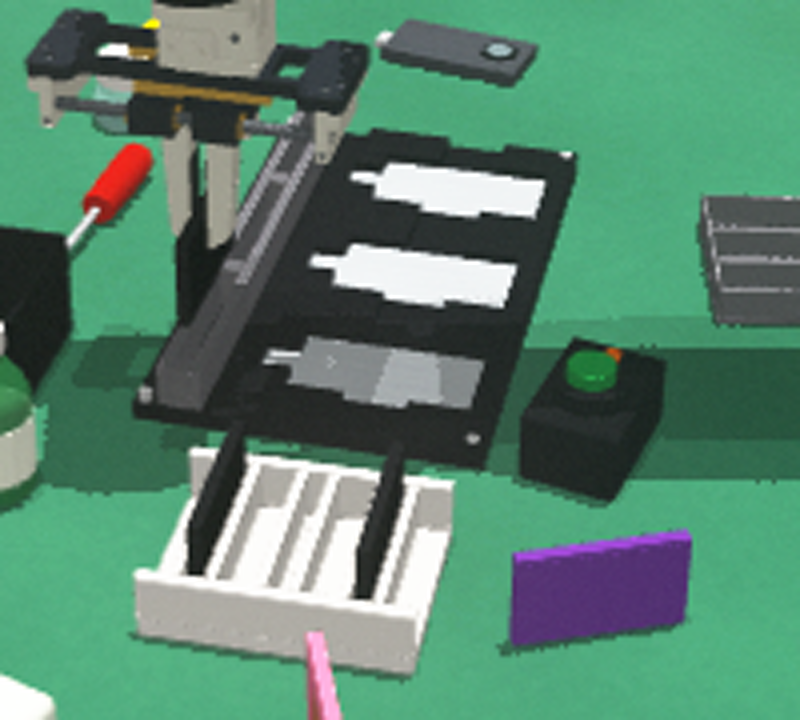

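The display hangs upright over the first slot, at columns 310–333, between the grey walls at 295–345. Lowering it gently.

jog_arm([
  [[0, 0, -0.3, 0], [0, 0, -0.2, 0], [0, 0, -0.2, 0], [0, 0, -0.2, 0], [0, 0, 0, 0]],
])

```text
time: 9.25
eef_pos: [623.9, 201.1, 55.8]
ee_rot: [3.141, 0.001, -0.005]
ft_force: [-0.5, -0.6, -0.5]
opening: 0.083
```

jog_arm([
  [[0, 0, -0.1, 0], [0, 0, -0.1, 0], [0, 0, -0.05, 0], [0, 0, 0, 0], [0, 0, 0, 0]],
])

```text
time: 9.88
eef_pos: [624.3, 201.2, 46.8]
ee_rot: [-3.142, -0.0, -0.005]
ft_force: [-0.4, -0.3, -0.5]
opening: 0.085
```

jog_arm([
  [[0, 0, -0.03, 0], [0, 0, 0, 0], [0, 0, 0, 0], [0, 0, 0, 0], [0, 0, 0, 0]],
])

```text
time: 10.5
eef_pos: [624.2, 201.2, 45.5]
ee_rot: [3.142, -0.0, -0.005]
ft_force: [-0.2, 0.4, -0.7]
opening: 0.087
```

jog_arm([
  [[0, 0, 0, 0], [0, 0, 0, 0], [0, 0, 0.2, 0], [0, 0, 0.4, 0], [0, 0, 0.8, 0]],
], jaw=-0.4)

```text
time: 11.12
eef_pos: [623.8, 201.1, 102.1]
ee_rot: [3.141, 0.001, -0.005]
ft_force: [-0.0, 0.1, 0.1]
opening: 0.3
```

jog_arm([
  [[0, 0, 0.9, 0], [0, 0, 0.9, 0], [0, 0, 0, 0], [0, 0, 0, 0], [0, 0, 0, 0]],
])

```text
time: 11.75
eef_pos: [623.9, 201.1, 172.5]
ee_rot: [3.141, 0.001, -0.005]
ft_force: [0.5, -0.4, -0.4]
opening: 0.302
```

Run:
```python
from h import *
s=get_state();print(s["time"],s["eef_pos"],s["ee_rot"],s["opening"],s["ft_force"])
im=get_image("wrist");cv2.imwrite("pics/w6.png",im[:,:,::-1])
```

```text
11.75 [623.85643054 201.11377109 172.54731539] [ 3.14117793e+00  1.36198049e-03 -5.15902039e-03] 0.30227456514809975 [ 0.51827329 -0.4290959  -0.37354091]
```

View pics/w6.png

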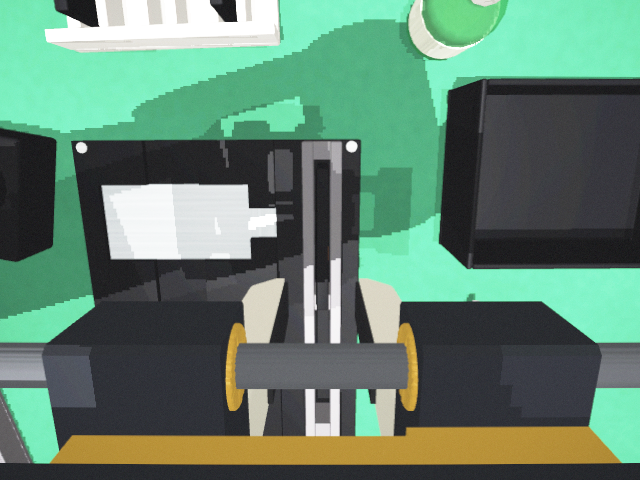

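The first display stands in the first slot, at columns 315–331. Next is the +x display at (562.9, 390.3).

jog_arm([
  [[-0.305, 0.95, 0, 0.04], [-0.305, 0.95, 0, 0.04], [-0.305, 0.95, 0, 0.05], [-0.305, 0.95, 0, 0.05], [-0.305, 0.93, -0.6, 0]],
])

```text
time: 12.42
eef_pos: [563.2, 392.0, 150.4]
ee_rot: [-3.14, -0.002, 0.02]
ft_force: [0.9, -0.1, 0.6]
opening: 0.298
```

jog_arm([
  [[0, 0, -0.6, 0], [0, 0, 0, 0], [0, 0, 0, 0], [0, 0, 0, 0], [0, 0, 0, 0]],
])

```text
time: 13.05
eef_pos: [563.6, 390.3, 126.3]
ee_rot: [-3.141, -0.001, 0.019]
ft_force: [0.2, 0.3, -0.7]
opening: 0.303
```

Run:
```python
from h import *
s=get_state();print(s["time"],s["eef_pos"],s["ee_rot"],s["opening"],s["ft_force"])
im=get_image("wrist");cv2.imwrite("pics/w7.png",im[:,:,::-1])
print(proj("wrist",[[562.9,438,70],[562.9,342,70],[473.3,388,70]],s))
```

```text
13.05 [563.62934318 390.25149683 126.32004411] [-3.14101430e+00 -9.25794948e-04  1.94778053e-02] 0.30264255387269445 [ 0.17422204  0.27307582 -0.66454485]
[[320.80665535 172.131976  ]
 [317.53124316 340.64700953]
 [155.51751799 261.02325749]]
```

View pics/w7.png

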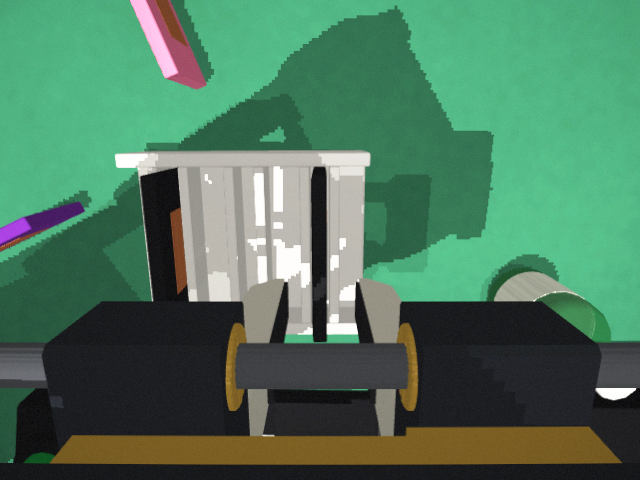

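Run:
```python
from h import *
im=cv2.imread("pics/w7.png")[:,:,::-1]
crop(im,280,140,370,370,2.6,"pics/w7c.png")
```

```text
(no output)
```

View pics/w7c.png

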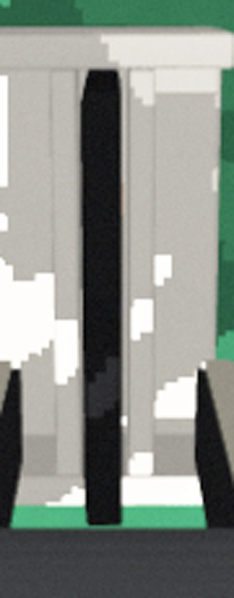

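jog_arm([
  [[-0.01, 0, -0.8, 0], [0, 0, -0.6, 0], [0, 0, -0.4, 0], [0, 0, -0.2, 0], [0, 0, -0.03, 0]],
])

```text
time: 13.72
eef_pos: [562.9, 390.5, 44.4]
ee_rot: [-3.142, -0.0, 0.02]
ft_force: [0.1, -0.6, 0.5]
opening: 0.299
```

jog_arm([
  [[0, 0, 0, 0], [0, 0, 0, 0], [0, 0, 0, 0], [0, 0, 0, 0], [0, 0, 0, 0]],
], jaw=-1)

```text
time: 14.35
eef_pos: [563.1, 390.6, 44.9]
ee_rot: [-3.141, -0.001, 0.02]
ft_force: [-0.8, -0.0, 6.7]
opening: 0.085
```

jog_arm([
  [[0, 0, 0, 0], [0, 0, 0.3, 0], [0, 0, 0.5, 0], [0, 0, 0.9, 0], [0, 0, 0.9, 0]],
])

```text
time: 14.98
eef_pos: [562.8, 390.4, 150.7]
ee_rot: [-3.141, -0.001, 0.02]
ft_force: [0.2, -0.5, -1.2]
opening: 0.083
```

jog_arm([
  [[0.19, -0.94, 0, -0.03], [0.19, -0.94, 0, -0.03], [0.19, -0.94, 0, -0.03], [0.19, -0.94, 0, -0.03], [0.19, -0.94, 0, -0.03]],
])

```text
time: 15.6
eef_pos: [601.1, 201.3, 149.9]
ee_rot: [-3.141, -0.001, -0.001]
ft_force: [1.1, -0.1, -1.2]
opening: 0.087
```

jog_arm([
  [[0.19, -0.94, 0, -0.03], [0.19, -0.94, 0, 0], [0.195, -0.93, -0.3, 0], [0, 0, -0.6, 0], [0, 0, 0, 0]],
])

```text
time: 16.23
eef_pos: [623.3, 89.6, 111.8]
ee_rot: [3.141, 0.002, -0.006]
ft_force: [-0.1, 0.7, -0.3]
opening: 0.087
```

jog_arm([
  [[0, 0, 0, 0], [0, 0, 0, 0], [0, 0, 0, 0], [0, 0, 0, 0], [0, 0, 0, 0]],
])

```text
time: 16.85
eef_pos: [623.8, 90.1, 112.3]
ee_rot: [3.142, 0.0, -0.005]
ft_force: [0.2, 0.2, -0.7]
opening: 0.082
```

Run:
```python
from h import *
s=get_state();print(s["time"],s["eef_pos"],s["ee_rot"],s["opening"],s["ft_force"])
im=get_image("wrist");cv2.imwrite("pics/w8.png",im[:,:,::-1])
crop(im,260,130,390,300,3.5,"pics/w8c.png")
print(proj("wrist",[[618,139,40],[630,139,40],[618,150.5,40],[618,39,40]],s))
```

```text
16.85 [623.8269335   90.0873149  112.30471056] [ 3.14159032e+00  4.03144502e-07 -5.03671003e-03] 0.08224113367646071 [ 0.15337442  0.24254671 -0.66124791]
[[309.64732502 167.48728057]
 [331.25714132 167.38615609]
 [309.41319366 146.31292416]
 [311.49622882 332.52890353]]
```

View pics/w8c.png

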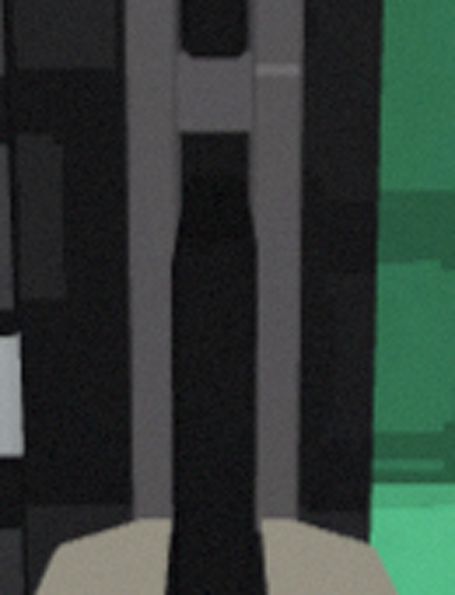

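The slot's near edge is at row 168, as predicted, and the display is centred between the walls. Lowering.

jog_arm([
  [[0, 0, -0.6, 0], [0, 0, -0.3, 0], [0, 0, -0.25, 0], [0, 0, -0.2, 0], [0, 0, 0, 0]],
])

```text
time: 17.52
eef_pos: [623.7, 90.0, 57.8]
ee_rot: [3.142, 0.001, -0.005]
ft_force: [0.2, 1.0, -0.6]
opening: 0.082
```

jog_arm([
  [[0, 0, -0.15, 0], [0, 0, -0.1, 0], [0, 0, -0.07, 0], [0, 0, 0, 0], [0, 0, 0, 0]],
])

```text
time: 18.15
eef_pos: [623.9, 90.0, 45.6]
ee_rot: [-3.142, -0.0, -0.005]
ft_force: [-0.5, 0.5, -1.3]
opening: 0.083
```

Release, rise, then the third display at (473.3, ~388.4).

jog_arm([
  [[0, 0, -0.01, 0], [0, 0, 0, 0], [0, 0, 0, 0], [0, 0, 0.3, 0], [0, 0, 0.8, 0]],
], jaw=-0.4)

```text
time: 18.77
eef_pos: [623.2, 90.0, 88.9]
ee_rot: [3.141, 0.002, -0.005]
ft_force: [-0.1, 0.4, 0.8]
opening: 0.298
```

jog_arm([
  [[0, 0, 0.9, 0], [0, 0, 0.9, 0], [-0.4, 0.8, 0, 0.03], [-0.5, 0.95, 0, 0.05], [-0.5, 0.95, 0, 0.05]],
])

```text
time: 19.4
eef_pos: [567.3, 199.0, 162.1]
ee_rot: [-3.141, -0.001, 0.013]
ft_force: [0.8, 0.0, 0.7]
opening: 0.299
```

jog_arm([
  [[-0.5, 0.95, 0, 0.05], [-0.5, 0.95, 0, 0], [-0.5, 0.95, 0, 0], [-0.5, 0.95, 0, 0], [-0.36, 0.98, -0.5, 0]],
])

```text
time: 20.02
eef_pos: [473.2, 391.0, 143.6]
ee_rot: [-3.139, -0.003, 0.02]
ft_force: [0.6, 0.1, -0.4]
opening: 0.305
```

jog_arm([
  [[0, 0, -0.5, 0], [0, 0, 0, 0], [0, 0, 0, 0], [0, 0, 0, 0], [0, 0, 0, 0]],
])

```text
time: 20.65
eef_pos: [473.9, 389.0, 121.8]
ee_rot: [-3.141, -0.001, 0.019]
ft_force: [0.2, -0.2, 0.2]
opening: 0.3
```

Run:
```python
from h import *
s=get_state();print(s["time"],s["eef_pos"],s["ee_rot"],s["opening"],s["ft_force"])
im=get_image("wrist");cv2.imwrite("pics/w9.png",im[:,:,::-1])
crop(im,260,130,390,360,2.5,"pics/w9c.png")
```

```text
20.65 [473.87131983 388.97232804 121.75603512] [-3.14105186e+00 -7.51798518e-04  1.93111517e-02] 0.2995138742990641 [ 0.20489925 -0.21655204  0.15268609]
```

View pics/w9c.png

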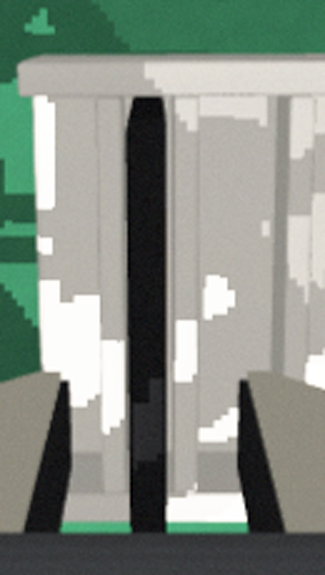

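Run:
```python
from h import *
np.set_printoptions(precision=1,suppress=True)
s=get_state()
c=lambda x,y:(260+x/2.5-.3,130+y/2.5-.3)
print(plane("wrist",[c(127,120),c(165,120),c(131,500),c(165,500)],70,s), plane("wrist",[c(147,97)],40,s))
s2=dict(s);s2["eef_pos"]=np.array([563.63,390.25,126.32])
c=lambda x,y:(280+x/2.6-.3,140+y/2.6-.3)
print(plane("wrist",[c(100,87),c(100,524)],70,s2),plane("wrist",[c(100,69)],40,s2))
```

```text
[[467.8 434.2  70. ]
 [475.6 434.4  70. ]
 [469.9 349.9  70. ]
 [477.4 350.   70. ]] [[471.7 436.6  40. ]]
[[561.5 437.4  70. ]
 [563.2 341.6  70. ]] [[561.3 438.8  40. ]]
```

jog_arm([
  [[-0.03, -0.03, -0.6, 0], [0, 0, -0.6, 0], [0, 0, -0.4, 0], [0, 0, -0.25, 0], [0, 0, -0.06, 0]],
])

```text
time: 21.32
eef_pos: [472.2, 388.0, 44.4]
ee_rot: [3.141, 0.0, 0.02]
ft_force: [-0.5, -0.6, -0.0]
opening: 0.3
```

jog_arm([
  [[0, 0, 0, 0], [0, 0, 0, 0], [0, 0, 0, 0], [0, 0, 0, 0], [0, 0, 0, 0]],
], jaw=-1)

```text
time: 21.95
eef_pos: [472.5, 388.2, 45.2]
ee_rot: [-3.141, -0.001, 0.02]
ft_force: [-0.0, -0.3, 5.6]
opening: 0.085
```

jog_arm([
  [[0, 0, 0, 0], [0, 0, 0.3, 0], [0, 0, 0.5, 0], [0, 0, 0.9, 0], [0, 0, 0.9, 0]],
])

```text
time: 22.58
eef_pos: [472.2, 388.0, 151.1]
ee_rot: [-3.141, -0.001, 0.02]
ft_force: [0.1, 0.4, -0.2]
opening: 0.085
```

jog_arm([
  [[0.34, -0.93, 0, -0.03], [0.34, -0.93, 0, -0.03], [0.34, -0.93, 0, -0.03], [0.34, -0.93, 0, -0.03], [0.34, -0.93, 0, -0.03]],
])

```text
time: 23.2
eef_pos: [540.7, 200.9, 150.3]
ee_rot: [-3.141, -0.001, -0.001]
ft_force: [0.2, 1.2, 0.3]
opening: 0.086
```

jog_arm([
  [[0.34, -0.93, 0, -0.03], [0.34, -0.93, 0, 0], [0.34, -0.93, 0, 0], [0.35, -0.93, 0, 0], [0.35, -0.93, 0, 0]],
])

```text
time: 23.82
eef_pos: [609.5, 14.8, 150.3]
ee_rot: [-3.142, -0.001, -0.005]
ft_force: [0.0, -0.4, 1.4]
opening: 0.083
```

jog_arm([
  [[0.36, -0.95, -0.4, 0], [0, 0, -0.5, 0], [0, 0, 0, 0], [0, 0, 0, 0], [0, 0, 0, 0]],
])

```text
time: 24.45
eef_pos: [623.7, -21.2, 113.8]
ee_rot: [3.142, -0.001, -0.004]
ft_force: [0.2, -1.0, -0.4]
opening: 0.084
```

Run:
```python
from h import *
s=get_state();print(s["time"],s["eef_pos"],s["ee_rot"],s["opening"],s["ft_force"])
im=get_image("wrist");cv2.imwrite("pics/w10.png",im[:,:,::-1])
crop(im,260,130,390,300,3.5,"pics/w10c.png")
print(proj("wrist",[[617.4,27.1,40],[629.4,27.1,40],[618,39,40]],s))
```

```text
24.45 [623.67436633 -21.22821741 113.84183547] [ 3.14153557e+00 -1.39273398e-03 -4.10344641e-03] 0.0838128698389645 [ 0.1744206  -1.04143738 -0.39989596]
[[308.82879425 168.31614524]
 [330.29052908 168.23341891]
 [309.68428504 146.55311169]]
```

View pics/w10c.png

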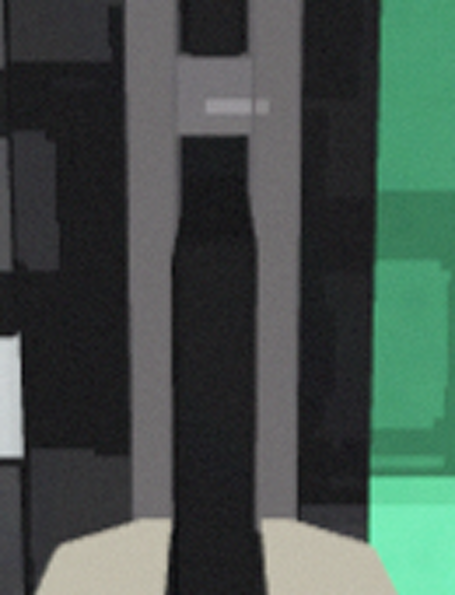

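View pics/w10.png

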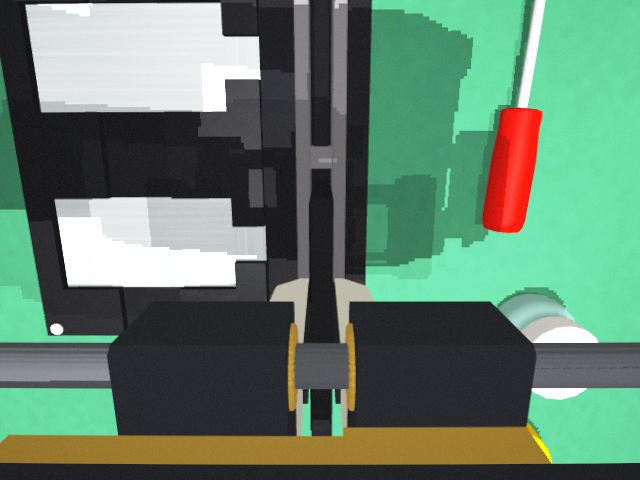

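jog_arm([
  [[0.01, -0.015, -0.6, 0], [0, 0, -0.3, 0], [0, 0, -0.25, 0], [0, 0, -0.2, 0], [0, 0, 0, 0]],
])

```text
time: 25.12
eef_pos: [623.7, -22.5, 58.2]
ee_rot: [-3.142, 0.001, -0.005]
ft_force: [-0.3, 0.3, -1.5]
opening: 0.087
```

jog_arm([
  [[0, 0, -0.15, 0], [0, 0, -0.12, 0], [0, 0, -0.09, 0], [0, 0, 0, 0], [0, 0, 0, 0]],
])

```text
time: 25.75
eef_pos: [624.3, -22.6, 45.2]
ee_rot: [3.142, -0.001, -0.005]
ft_force: [-1.7, 0.8, 7.7]
opening: 0.084
```

jog_arm([
  [[0, 0, 0, 0], [0, 0, 0, 0], [0, 0, 0, 0], [0, 0, 0.3, 0], [0, 0, 0.8, 0]],
], jaw=-0.4)

```text
time: 26.38
eef_pos: [623.1, -22.5, 88.0]
ee_rot: [-3.141, 0.002, -0.005]
ft_force: [-0.5, -0.4, 0.9]
opening: 0.302
```

jog_arm([
  [[0, 0, 0.9, 0], [0, -0.2, 0.9, 0.9], [-0.2, -0.5, 0.9, 0.95], [-0.2, -0.6, 0, 0.95], [-0.2, -0.6, 0, 0.95]],
], jaw=0.7)

```text
time: 27.0
eef_pos: [599.7, -99.2, 197.8]
ee_rot: [3.141, -0.001, 0.523]
ft_force: [0.4, 0.2, -0.7]
opening: 0.786
```

jog_arm([
  [[-0.2, -0.6, 0, 0.95], [-0.2, -0.6, 0, 0.95], [-0.2, -0.6, 0, 0.95], [-0.2, -0.6, 0, 0.95], [-0.2, -0.6, 0, 0.95]],
])

```text
time: 27.62
eef_pos: [559.5, -219.3, 197.3]
ee_rot: [3.141, 0.0, 1.186]
ft_force: [0.5, 0.5, 0.1]
opening: 0.848
```

jog_arm([
  [[-0.2, -0.48, 0, 0.95], [0, 0, 0, 0.6], [0, 0, 0, 0], [0, 0, 0, 0], [0, 0, 0, 0]],
])

```text
time: 28.25
eef_pos: [551.9, -237.5, 196.4]
ee_rot: [3.141, 0.0, 1.397]
ft_force: [-0.7, -0.3, -0.4]
opening: 0.847
```

Run:
```python
from h import *
s=get_state();print(s["time"],s["eef_pos"],s["ee_rot"],s["opening"],s["ft_force"])
im=get_image("wrist");cv2.imwrite("pics/w11.png",im[:,:,::-1]);np.save("w11.npy",im)
im=get_image("top");cv2.imwrite("pics/top2.png",im[:,:,::-1])
crop(im,170,180,530,300,2.2,"pics/top2c.png")
```

```text
28.25 [ 551.93077373 -237.54463433  196.42223954] [3.14145792e+00 5.88516927e-05 1.39734560e+00] 0.8465029138581828 [-0.69127255 -0.34578592 -0.38158534]
```

View pics/w11.png

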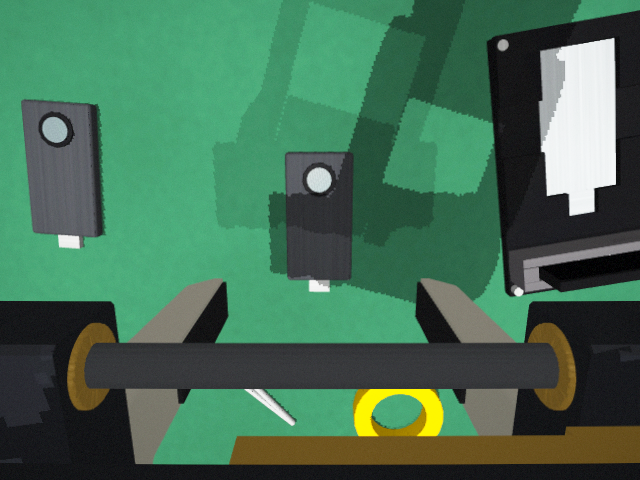

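View pics/top2c.png

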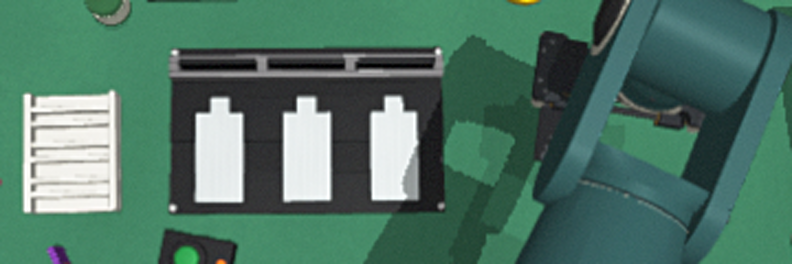

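The rack is empty and black displays fill all three carrier slots. The wrist view has shell 1 centred at (319,216) with its tongue down at (319,286) and its ring at (319,179). It matches the shell description and has no coloured look-alike.

Run:
```python
from h import *
im=np.load("w11.npy");crop(im,265,135,375,305,3.5,"pics/w11c.png")
crop(im,0,80,130,270,3,"pics/w11d.png")
```

```text
(no output)
```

View pics/w11c.png

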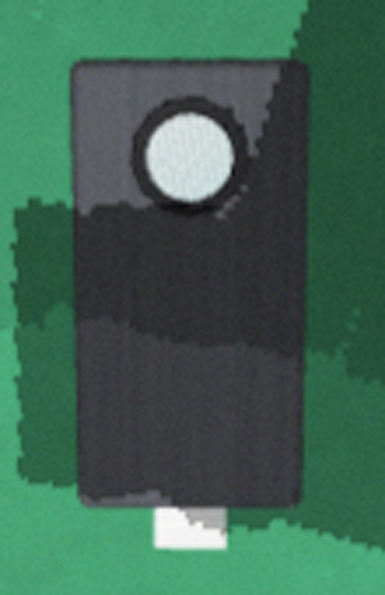

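View pics/w11d.png

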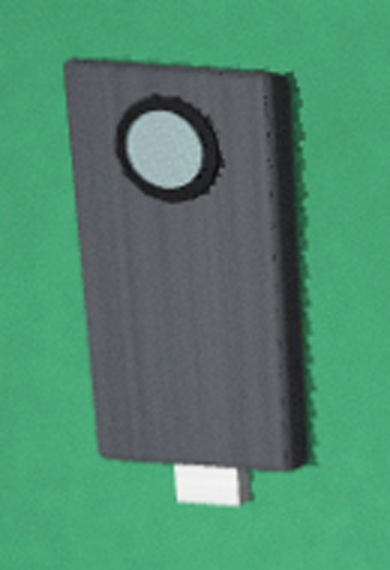

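Run:
```python
from h import *
np.set_printoptions(precision=2,suppress=True)
s=get_state()
def an(P,z=12):
    Q=plane("wrist",P,z,s);a=(Q[0]+Q[1])/2;b=(Q[2]+Q[3])/2;d=b-a
    print("cen",Q.mean(0),"len",np.linalg.norm(d),"w",np.linalg.norm(Q[0]-Q[1]),np.linalg.norm(Q[2]-Q[3]),"yaw",np.degrees(np.arctan2(d[1],d[0])))
c=lambda x,y:(265+x/3.5-.36,135+y/3.5-.36)
an([c(72,62),c(309,62),c(80,507),c(302,507)])
print("tongue end",plane("wrist",[c(154,549),c(227,549)],6,s).mean(0),"ring",plane("wrist",[c(190,155)],14,s))
c=lambda x,y:(0+x/3-.33,80+y/3-.33)
an([c(65,60),c(273,73),c(102,459),c(294,469)])
print(s["eef_pos"],np.degrees(s["ee_rot"][2]))
```

```text
cen [ 554.02 -239.53   12.  ] len 108.65464270336525 w 54.81773888257118 55.281516840755806 yaw -9.89792707832921
tongue end [ 620.74 -251.34    6.  ] ring [[ 521.38 -233.97   14.  ]]
cen [ 478.13 -441.6    12.  ] len 108.06271363112275 w 55.03318229365034 54.708563805000615 yaw -14.070850734158196
[ 551.92 -237.59  196.3 ] 80.08557841186708
```

jog_arm([
  [[0.06, -0.05, -0.8, 0], [0, 0, -0.9, 0], [0, 0, -0.9, 0], [0, 0, -0.8, 0], [0, 0, -0.4, 0]],
])

```text
time: 28.98
eef_pos: [553.7, -239.4, 42.5]
ee_rot: [-3.14, -0.001, 1.398]
ft_force: [-0.6, -0.3, -0.0]
opening: 0.851
```

jog_arm([
  [[0, 0, -0.4, 0], [0, 0, -0.3, 0], [0, 0, -0.2, 0], [0, 0, 0, 0], [0, 0, 0, 0]],
])

```text
time: 29.6
eef_pos: [554.5, -239.9, 8.9]
ee_rot: [3.141, 0.0, 1.398]
ft_force: [-0.4, 0.3, -0.5]
opening: 0.851
```

Run:
```python
from h import *
s=get_state();print(s["time"],s["eef_pos"],s["ee_rot"],s["opening"],s["ft_force"])
im=get_image("wrist");cv2.imwrite("pics/w12.png",im[:,:,::-1])
```

```text
29.6 [ 554.54809591 -239.91389503    8.86294928] [3.14085196e+00 2.10895483e-04 1.39809526e+00] 0.850960131506989 [-0.37398206  0.29265414 -0.52025553]
```

View pics/w12.png

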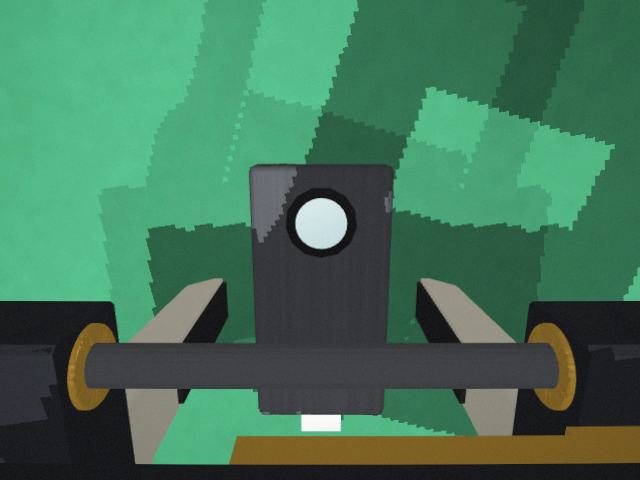

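jog_arm([
  [[0, 0, -0.1, 0], [0, 0, -0.05, 0], [0, 0, 0, 0], [0, 0, 0, 0], [0, 0, 0, 0]],
])

```text
time: 30.28
eef_pos: [554.3, -239.8, 2.3]
ee_rot: [3.142, 0.0, 1.398]
ft_force: [-0.3, -0.6, -0.3]
opening: 0.848
```

jog_arm([
  [[0, 0, 0, 0], [0, 0, 0, 0], [0, 0, 0, 0], [0, 0, 0, 0], [0, 0, 0, 0]],
], jaw=-0.2, squeeze=35)

```text
time: 30.9
eef_pos: [554.2, -239.8, 2.3]
ee_rot: [3.142, 0.0, 1.398]
ft_force: [-0.4, -0.3, -0.3]
opening: 0.595
```

jog_arm([
  [[0, 0, 0, 0], [0, 0, 0.2, 0], [0, 0, 0.4, 0], [0, 0, 0.8, 0], [0, 0, 0.8, 0]],
])

```text
time: 31.52
eef_pos: [554.3, -239.8, 92.4]
ee_rot: [3.141, 0.0, 1.398]
ft_force: [0.1, 0.5, -1.4]
opening: 0.598
```

Run:
```python
from h import *
s=get_state();print(s["time"],s["eef_pos"],s["ee_rot"],s["opening"],s["ft_force"])
im=get_image("wrist");cv2.imwrite("pics/w13.png",im[:,:,::-1])
```

```text
31.525 [ 554.30324473 -239.78003279   92.39313828] [3.14091266e+00 1.75424543e-04 1.39813863e+00] 0.5982413949069372 [ 0.13086653  0.49353033 -1.40396369]
```

View pics/w13.png

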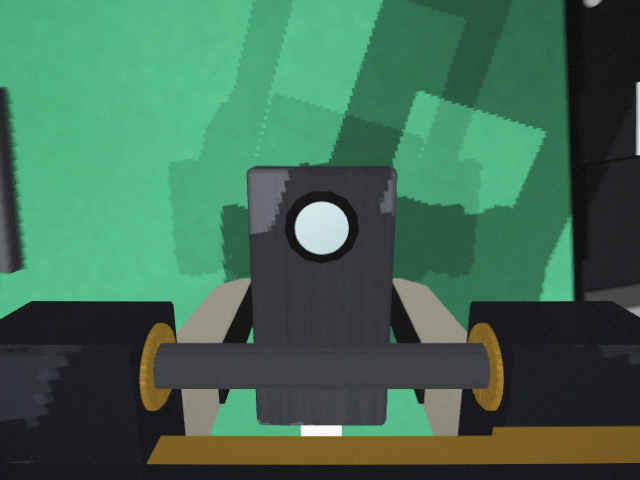

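jog_arm([
  [[-0.215, 0.65, 0.54, 0.24], [-0.215, 0.65, 0.54, 0.24], [-0.215, 0.65, 0.54, 0.24], [-0.215, 0.65, 0.54, 0.24], [-0.215, 0.65, 0.54, 0.24]],
])

```text
time: 32.2
eef_pos: [510.8, -109.0, 200.1]
ee_rot: [3.14, 0.0, 1.567]
ft_force: [0.0, -0.1, -1.0]
opening: 0.595
```

jog_arm([
  [[0, 0, 0, 0], [0, 0, 0, 0], [0, 0, 0, 0], [0, 0, 0, 0], [0, 0, 0, 0]],
])

```text
time: 32.83
eef_pos: [511.2, -110.0, 197.9]
ee_rot: [-3.141, -0.0, 1.565]
ft_force: [0.6, 0.1, -1.4]
opening: 0.597
```

Run:
```python
from h import *
s=get_state();print(s["time"],s["eef_pos"],s["ee_rot"],s["opening"],s["ft_force"])
im=get_image("wrist");cv2.imwrite("pics/w14.png",im[:,:,::-1]);np.save("w14.npy",im)
```

```text
32.825 [ 511.21570136 -110.04181649  197.87956059] [-3.14096697e+00 -1.42243982e-04  1.56517651e+00] 0.5966855594396694 [ 0.55907017  0.12668689 -1.42941037]
```

View pics/w14.png

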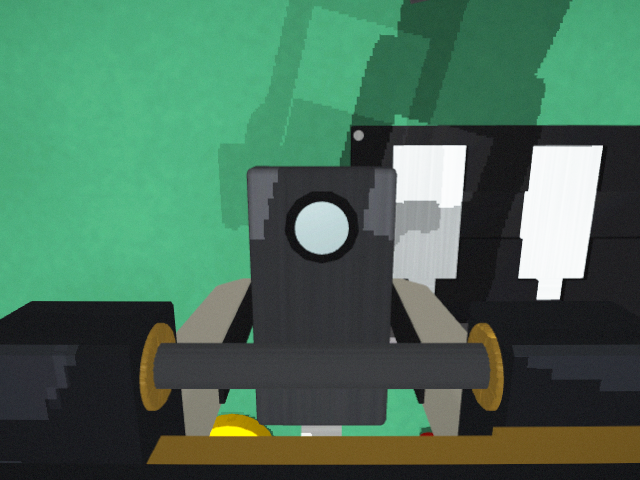

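Run:
```python
from h import *
im=np.load("w14.npy");crop(im,380,130,620,310,3.3,"pics/w14c.png")
crop(im,235,150,410,300,3.3,"pics/w14d.png")
```

```text
(no output)
```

View pics/w14c.png

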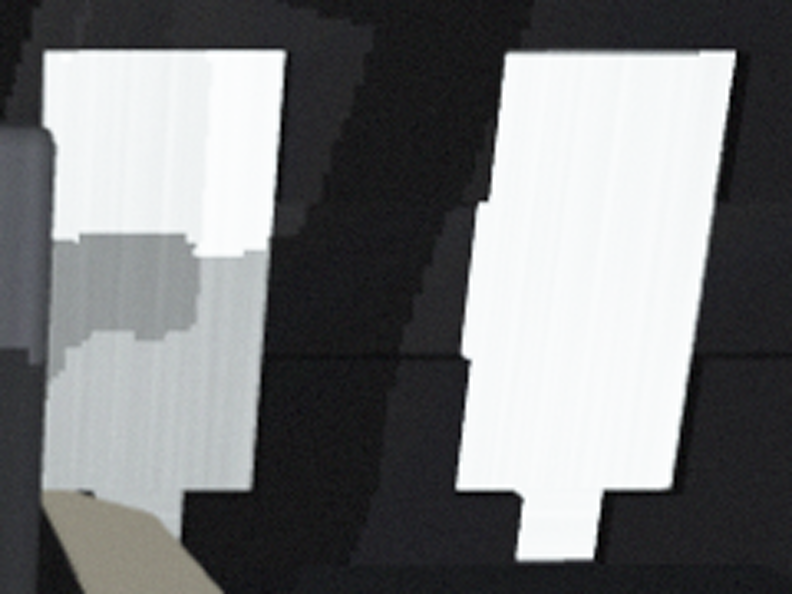

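View pics/w14d.png

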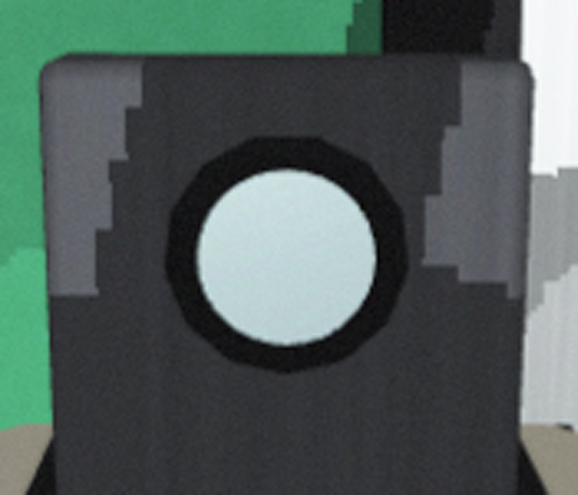

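Run:
```python
from h import *
np.set_printoptions(precision=2,suppress=True)
s=get_state()
c=lambda x,y:(380+x/3.3-.35,130+y/3.3-.35)
f=lambda x,y,z:plane("wrist",[c(x,y)],z,s)[0]
print("B TL",f(506,52,18),"TR",f(737,50,12),"BL",f(456,490,18),"BR",f(672,490,12))
print("B recess",f(518,525,18),f(598,525,12),f(558,560,12))
print("C TL",f(44,50,18),"TR",f(286,50,12),"BR",f(252,490,12),"recR",f(184,500,12),"Btm",f(215,490,12))
d=lambda x,y:(235+x/3.3-.35,150+y/3.3-.35)
z=s["eef_pos"][2]-2.3
g=lambda x,y,zz:plane("wrist",[d(x,y)],zz,s)[0]
print("ring",g(286,257,z+14),"rear L,R",g(41,72,z+12),g(532,72,z+12),"rear edge",g(286,55,z+6), "sides low",g(55,430,z+12),g(520,430,z+12),s["eef_pos"])
```

```text
B TL [454.23  59.72  18.  ] TR [454.01 120.07  12.  ] BL [566.07  59.52  18.  ] BR [568.56 120.43  12.  ]
B recess [575.9   77.01  18.  ] [578.33 101.85  12.  ] [588.29  92.32  12.  ]
C TL [453.4  -52.33  18.  ] TR [453.77   8.22  12.  ] BR [567.84   8.02  12.  ] recR [570.54  -9.9   12.  ] Btm [567.78  -1.83  12.  ]
ring [ 478.42 -109.66  209.66] rear L,R [ 457.77 -136.66  207.66] [458.05 -82.33 207.66] rear edge [ 456.5  -109.54  201.66] sides low [ 499.59 -137.    207.66] [499.88 -82.17 207.66] [ 511.2  -109.97  197.96]
```

jog_arm([
  [[-0.02, 0.5, -0.2, 0], [0, 0.6, -0.5, 0], [0, 0.6, -0.9, 0], [0, 0.49, -0.9, 0], [0, 0, -0.9, 0]],
])

```text
time: 33.5
eef_pos: [510.0, -20.1, 60.8]
ee_rot: [3.142, -0.0, 1.567]
ft_force: [0.5, 0.4, -0.5]
opening: 0.597
```

jog_arm([
  [[0, 0, -0.3, 0], [0, 0, 0, 0], [0, 0, 0, 0], [0, 0, 0, 0], [0, 0, 0, 0]],
])

```text
time: 34.12
eef_pos: [510.8, -22.3, 50.9]
ee_rot: [3.141, 0.0, 1.565]
ft_force: [-0.2, -0.0, -0.4]
opening: 0.597
```

Run:
```python
from h import *
s=get_state();print(s["time"],s["eef_pos"],s["ee_rot"],s["opening"],s["ft_force"])
im=get_image("wrist");cv2.imwrite("pics/w15.png",im[:,:,::-1])
im=get_image("side");crop(im,230,200,400,330,4.5,"pics/s15.png")
```

```text
34.125 [510.75227786 -22.28795305  50.93271413] [3.14058756e+00 8.93334102e-05 1.56543134e+00] 0.5970420074873964 [-0.24857767 -0.03280463 -0.44269362]
```

View pics/w15.png

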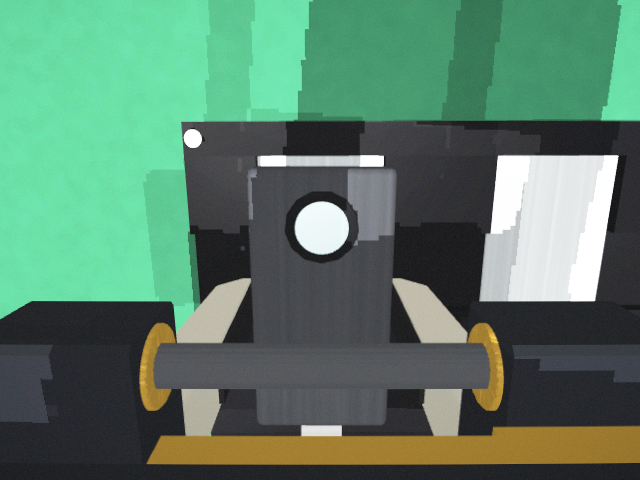

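View pics/s15.png

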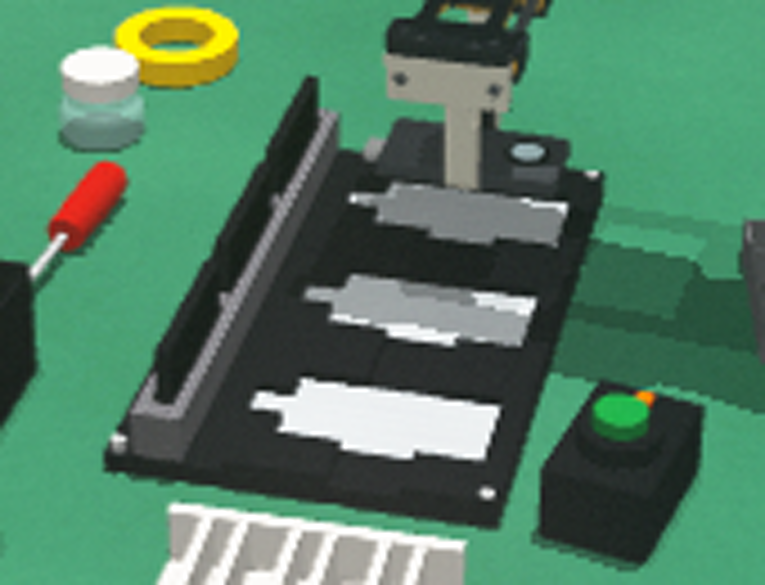

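jog_arm([
  [[-0.007, 0, -0.4, 0], [0, 0, -0.2, 0], [0, 0, 0, 0], [0, 0, -0.07, 0], [0, 0, 0, 0]],
])

```text
time: 34.85
eef_pos: [510.2, -22.2, 23.4]
ee_rot: [3.142, 0.0, 1.566]
ft_force: [-0.0, 0.2, -1.5]
opening: 0.596
```

jog_arm([
  [[0, 0, -0.05, 0], [0, 0, -0.05, 0], [0, 0, -0.05, 0], [0, 0, 0, 0], [0, 0, 0, 0]],
])

```text
time: 35.48
eef_pos: [510.2, -22.1, 17.5]
ee_rot: [3.142, -0.0, 1.566]
ft_force: [-0.3, -0.2, -1.0]
opening: 0.599
```

jog_arm([
  [[0, 0, -0.04, 0], [0, 0, -0.03, 0], [0, 0, 0, 0], [0, 0, 0, 0], [0, 0, 0, 0]],
])

```text
time: 36.1
eef_pos: [510.2, -22.2, 14.7]
ee_rot: [-3.142, 0.0, 1.566]
ft_force: [-0.3, 0.0, -0.8]
opening: 0.599
```

jog_arm([
  [[0, 0, 0, 0], [0, 0, 0, 0], [0, 0, 0, 0], [0, 0, 0.1, 0], [0, 0, 0.4, 0]],
], jaw=0.4)

```text
time: 36.72
eef_pos: [509.7, -22.1, 34.7]
ee_rot: [-3.14, -0.0, 1.566]
ft_force: [0.4, 0.4, -0.4]
opening: 0.704
```

jog_arm([
  [[0, 0, 0.8, 0], [0, 0, 0.9, 0], [0, 0, 0.9, 0], [0, 0, 0.9, 0], [0, 0, 0.3, 0]],
], jaw=0.7)

```text
time: 37.35
eef_pos: [510.8, -22.2, 189.8]
ee_rot: [3.138, 0.0, 1.566]
ft_force: [0.4, -0.8, -1.1]
opening: 0.848
```

jog_arm([
  [[0, 0, 0, 0], [0, 0, 0, 0], [0, 0, 0, 0], [0, 0, 0, 0], [0, 0, 0, 0]],
])

```text
time: 37.98
eef_pos: [510.1, -22.2, 186.3]
ee_rot: [-3.141, -0.0, 1.566]
ft_force: [0.3, 0.5, -0.2]
opening: 0.854
```

Run:
```python
from h import *
s=get_state();print(s["time"],s["eef_pos"],s["ee_rot"],s["opening"],s["ft_force"])
im=get_image("wrist");cv2.imwrite("pics/w16.png",im[:,:,::-1]);np.save("w16.npy",im)
crop(im,250,130,390,310,3.3,"pics/w16c.png")
im=get_image("side");crop(im,230,200,400,330,4.5,"pics/s16.png")
```

```text
37.975 [510.09990193 -22.17506739 186.34914925] [-3.14116170e+00 -4.34763970e-05  1.56566363e+00] 0.8544031232332465 [ 0.28785243  0.47500012 -0.20674726]
```

View pics/w16.png

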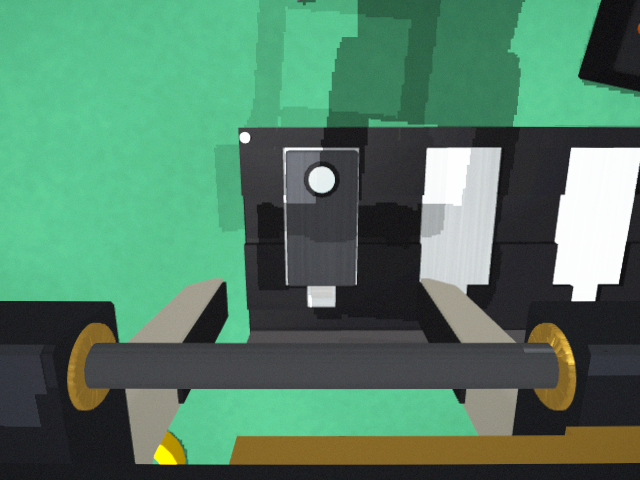

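View pics/w16c.png

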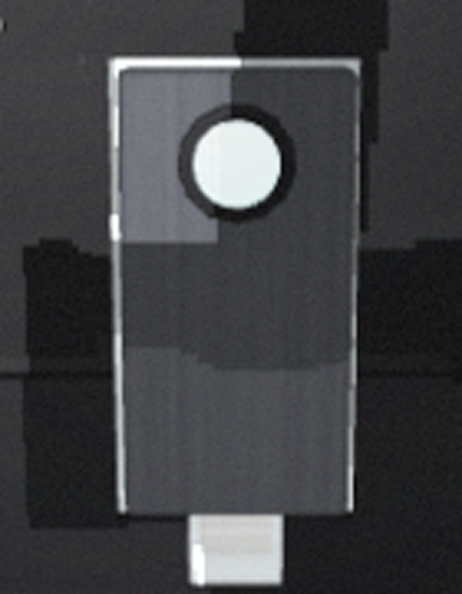

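View pics/s16.png

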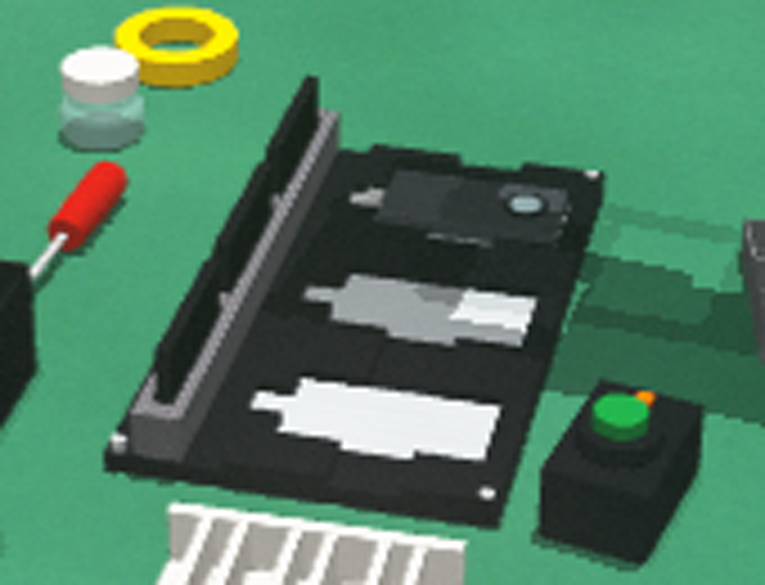

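Shell 1 sits in the pocket with a thin, even bright gap all round and its tongue in the recess. Next is shell 2.

jog_arm([
  [[-0.075, -0.9, 0, -0.15], [-0.075, -0.96, 0, -0.16], [-0.075, -0.96, 0, -0.16], [-0.075, -0.96, 0, -0.16], [-0.075, -0.96, 0, -0.16]],
])

```text
time: 38.7
eef_pos: [494.9, -213.0, 186.7]
ee_rot: [3.141, 0.0, 1.455]
ft_force: [0.4, -0.5, 0.5]
opening: 0.851
```

jog_arm([
  [[-0.075, -0.96, 0, -0.16], [-0.075, -0.96, 0, -0.16], [-0.075, -0.96, 0, -0.16], [-0.075, -0.96, 0, -0.16], [-0.075, -0.96, 0, -0.16]],
])

```text
time: 39.33
eef_pos: [479.9, -405.1, 186.6]
ee_rot: [3.142, -0.0, 1.343]
ft_force: [-0.3, 0.0, -0.2]
opening: 0.852
```

jog_arm([
  [[-0.07, -0.94, 0.2, -0.13], [0, 0, 0, 0], [0, 0, 0, 0], [0, 0, 0, 0], [0, 0, 0, 0]],
])

```text
time: 39.95
eef_pos: [477.6, -440.7, 194.8]
ee_rot: [3.141, 0.0, 1.326]
ft_force: [-0.8, 0.1, 0.1]
opening: 0.85
```

Run:
```python
from h import *
s=get_state();print(s["time"],s["eef_pos"],s["ee_rot"],s["opening"],s["ft_force"])
im=get_image("wrist");cv2.imwrite("pics/w17.png",im[:,:,::-1]);np.save("w17.npy",im)
crop(im,250,130,390,310,3.3,"pics/w17c.png")
```

```text
39.95 [ 477.57715282 -440.70051912  194.77577892] [3.14140820e+00 5.70074670e-05 1.32636377e+00] 0.8498724038622856 [-0.83497064  0.10006616  0.14885097]
```

View pics/w17.png

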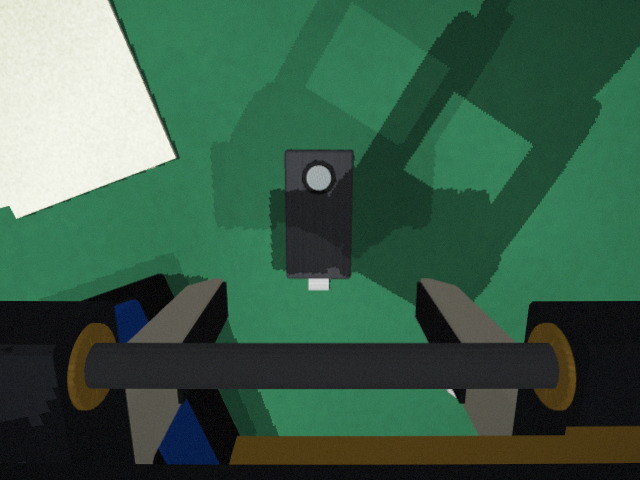

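View pics/w17c.png

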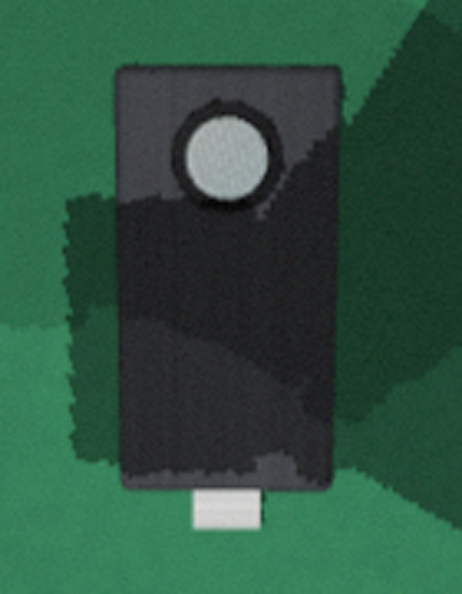

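```bash
python3 - <<'E'
from h import *
np.set_printoptions(precision=1,suppress=True)
s=get_state()
print("side base",plane("side",[(317,158),(372,169)],0))
print("top base",plane("top",[(552,252),(530,182)],0))
print("wrist box corners", plane("wrist",[(160,275),(90,300)],0,s),plane("wrist",[(160,275)],140,s))
def an(P,z=12):
    Q=plane("wrist",P,z,s);a=(Q[0]+Q[1])/2;b=(Q[2]+Q[3])/2;d=b-a
    print("cen",Q.mean(0),"len",np.linalg.norm(d),"yaw",np.degrees(np.arctan2(d[1],d[0])))
c=lambda x,y:(250+x/3.3-.35,130+y/3.3-.35)
an([c(116,68),c(341,68),c(121,489),c(333,489)])
y=np.radians(-14.0);u=np.array([np.cos(y),np.sin(y)])
print(plane("wrist",[c(226,528)],6,s)[0,:2]-67*u,plane("wrist",[c(227,157)],14,s)[0,:2]+33*u,np.degrees(s["ee_rot"][2]))
E
python3 -c "
import cv2;im=cv2.imread('pics/top2.png');im0=cv2.imread('pics/top0.png')
c=cv2.resize(im0[150:300,470:630],None,fx=4,fy=4);cv2.imwrite('pics/box.png',c)"
```

```text
side base [[ 705.  -663.1   -0. ]
 [ 490.  -612.5   -0. ]]
top base [[ 499.1 -620.6    0. ]
 [ 710.1 -568.5    0. ]]
wrist box corners [[ 497.2 -594.5    0. ]
 [ 504.6 -664.8    0. ]] [[ 464.4 -528.5  140. ]]
cen [ 477.6 -442.8   12. ] len 108.31805354119761 yaw -14.273491219781901
[ 477.8 -443.5] [ 477.8 -443. ] 75.98991139854361
```

View pics/box.png

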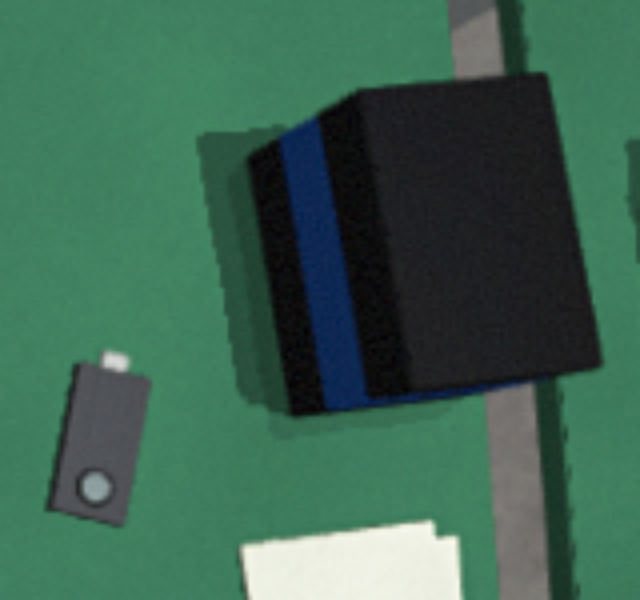

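The tall box stands at about y < −573, roughly 70 mm clear of the gripper. Descending to shell 2 at (477.7, −443.1).

jog_arm([
  [[0, -0.06, -0.8, -0.02], [0, 0, -0.9, 0], [0, 0, -0.9, 0], [0, 0, -0.8, 0], [0, 0, -0.4, 0]],
])

```text
time: 40.62
eef_pos: [477.0, -443.0, 40.9]
ee_rot: [-3.14, -0.001, 1.323]
ft_force: [0.1, -0.2, 0.7]
opening: 0.853
```

jog_arm([
  [[0, 0, -0.4, 0], [0, 0, -0.3, 0], [0, 0, -0.2, 0], [0, 0, 0, 0], [0, 0, 0, 0]],
])

```text
time: 41.25
eef_pos: [477.6, -444.0, 7.3]
ee_rot: [3.141, 0.0, 1.323]
ft_force: [-0.1, 0.3, 0.2]
opening: 0.848
```

Run:
```python
from h import *
s=get_state();print(s["time"],s["eef_pos"],s["ee_rot"],s["opening"],s["ft_force"])
im=get_image("wrist");cv2.imwrite("pics/w18.png",im[:,:,::-1])
```

```text
41.25 [ 477.58877676 -444.00408816    7.27763648] [3.14094095e+00 4.12019385e-04 1.32269704e+00] 0.8484533321464611 [-0.09780843  0.33424005  0.19592441]
```

View pics/w18.png

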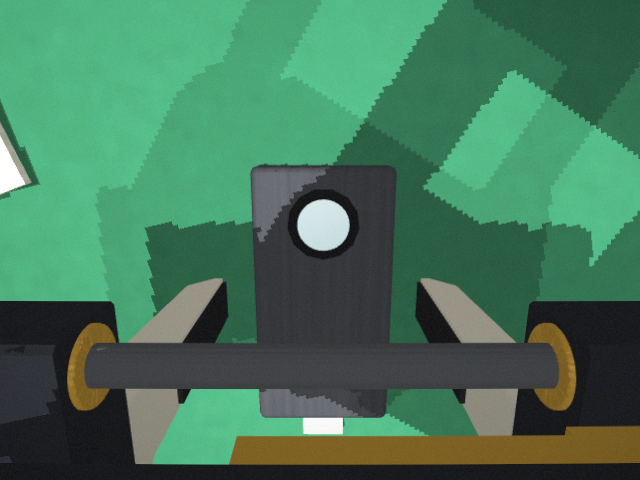

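jog_arm([
  [[0, 0.01, -0.08, 0], [0, 0, -0.04, 0], [0, 0, 0, 0], [0, 0, 0, 0], [0, 0, 0, 0]],
])

```text
time: 41.92
eef_pos: [477.4, -443.4, 1.9]
ee_rot: [3.142, 0.0, 1.323]
ft_force: [-1.4, -0.2, -0.9]
opening: 0.846
```

jog_arm([
  [[0, 0, 0, 0], [0, 0, 0, 0], [0, 0, 0, 0], [0, 0, 0, 0], [0, 0, 0, 0]],
], jaw=-0.2)

```text
time: 42.55
eef_pos: [477.4, -443.4, 1.9]
ee_rot: [3.142, 0.0, 1.323]
ft_force: [-0.7, 0.2, -0.4]
opening: 0.599
```

jog_arm([
  [[0, 0, 0, 0], [0, 0, 0.2, 0], [0, 0, 0.4, 0], [0, 0, 0.9, 0], [0, 0, 0.9, 0]],
])

```text
time: 43.18
eef_pos: [477.4, -443.4, 100.1]
ee_rot: [3.141, 0.0, 1.323]
ft_force: [0.3, 0.6, -0.4]
opening: 0.599
```

jog_arm([
  [[0.07, 0.92, 0.4, 0.145], [0.07, 0.92, 0.4, 0.145], [0.07, 0.92, 0.4, 0.145], [0.07, 0.92, 0.4, 0.145], [0.07, 0.92, 0.4, 0.145]],
])

```text
time: 43.8
eef_pos: [491.3, -258.2, 179.8]
ee_rot: [3.14, 0.001, 1.424]
ft_force: [0.7, 0.1, -1.6]
opening: 0.597
```

jog_arm([
  [[0.07, 0.92, 0.4, 0.145], [0.07, 0.92, 0.05, 0.145], [0.07, 0.92, 0, 0.145], [0.07, 0.92, 0, 0.145], [0.07, 0.92, 0, 0.145]],
])

```text
time: 44.42
eef_pos: [505.3, -74.2, 197.2]
ee_rot: [3.14, 0.0, 1.526]
ft_force: [-0.8, 0.6, -1.3]
opening: 0.596
```

jog_arm([
  [[0.07, 0.94, 0, 0.145], [0.07, 0.94, 0, 0.145], [0, 0, 0, 0], [0, 0, 0, 0], [0, 0, 0, 0]],
])

```text
time: 45.05
eef_pos: [510.9, -1.0, 196.2]
ee_rot: [3.141, 0.0, 1.565]
ft_force: [-1.0, 0.5, -0.5]
opening: 0.599
```

Run:
```python
from h import *
s=get_state();print(s["time"],s["eef_pos"],s["ee_rot"],s["opening"],s["ft_force"])
im=get_image("wrist");cv2.imwrite("pics/w19.png",im[:,:,::-1]);np.save("w19.npy",im)
crop(im,235,130,475,310,3.3,"pics/w19c.png")
```

```text
45.05 [510.92908044  -0.96506038 196.21582371] [3.14121413e+00 1.75252067e-04 1.56456734e+00] 0.5990653310453279 [-0.99472177  0.47132065 -0.45084309]
```

View pics/w19.png

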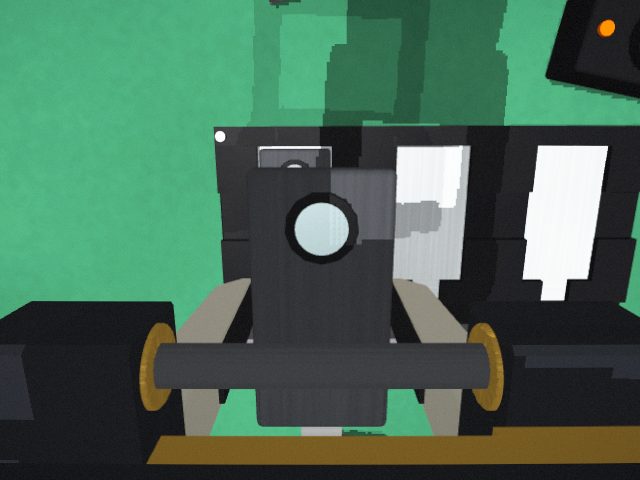

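View pics/w19c.png

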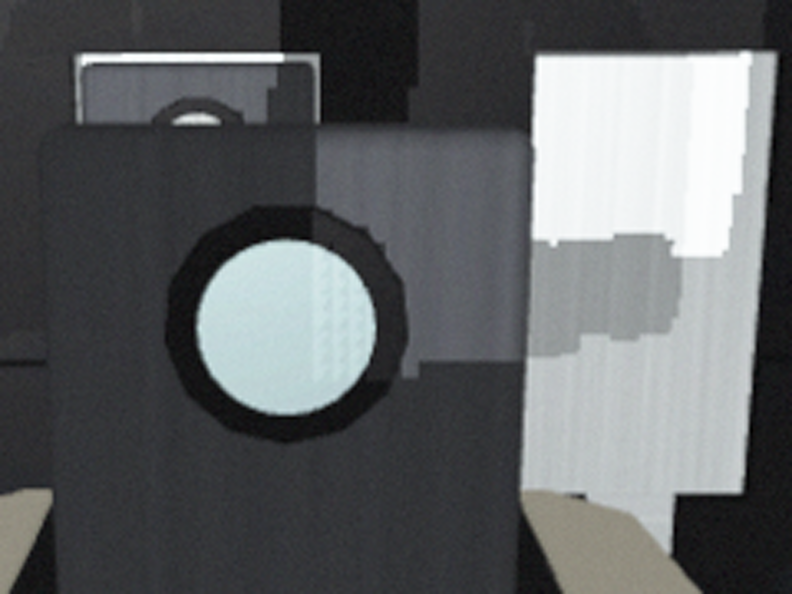

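Run:
```python
from h import *
np.set_printoptions(precision=2,suppress=True)
s=get_state()
c=lambda x,y:(235+x/3.3-.35,130+y/3.3-.35)
g=lambda x,y,z:plane("wrist",[c(x,y)],z,s)[0]
print("B TL",g(536,53,18),"TR",g(777,52,12),"BR",g(744,492,12))
z=s["eef_pos"][2]-1.9
print("ring",g(286,326,z+14),"rear",g(41,142,z+12),g(533,142,z+12),g(286,126,z+6))
print("sides",g(55,500,z+12),g(518,500,z+12),s["eef_pos"])
```

```text
B TL [454.01  59.61  18.  ] TR [454.21 119.67  12.  ] BR [567.78 119.91  12.  ]
ring [478.41  -0.64 208.22] rear [457.88 -27.57 206.22] [458.21  26.76 206.22] [456.77  -0.51 200.22]
sides [499.66 -27.95 206.22] [499.99  26.53 206.22] [510.95  -0.98 196.12]
```

jog_arm([
  [[-0.01, 0.5, -0.2, 0], [0, 0.6, -0.5, 0], [0, 0.6, -0.9, 0], [0, 0.56, -0.9, 0], [0, 0, -0.9, 0]],
])

```text
time: 45.72
eef_pos: [510.5, 90.8, 58.8]
ee_rot: [3.141, -0.0, 1.566]
ft_force: [0.2, 0.1, -1.7]
opening: 0.597
```

jog_arm([
  [[0, 0, -0.3, 0], [0, 0, 0, 0], [0, 0, 0, 0], [0, 0, 0, 0], [0, 0, 0, 0]],
])

```text
time: 46.35
eef_pos: [510.9, 90.2, 48.6]
ee_rot: [3.141, -0.0, 1.565]
ft_force: [0.2, 0.0, -0.6]
opening: 0.597
```

Run:
```python
from h import *
s=get_state();print(s["time"],s["eef_pos"],s["ee_rot"],s["opening"],s["ft_force"])
im=get_image("wrist");cv2.imwrite("pics/w20.png",im[:,:,::-1])
```

```text
46.35 [510.88747629  90.18602113  48.57253014] [ 3.14053486e+00 -1.40661686e-04  1.56548741e+00] 0.5968151281635258 [ 0.24143924  0.0285084  -0.55733451]
```

View pics/w20.png

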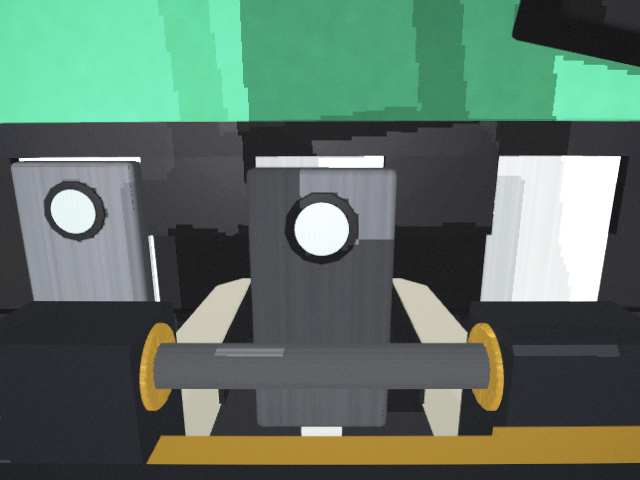

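jog_arm([
  [[-0.008, -0.015, -0.4, 0], [0, 0, -0.2, 0], [0, 0, 0, 0], [0, 0, -0.05, 0], [0, 0, 0, 0]],
])

```text
time: 47.02
eef_pos: [510.3, 89.6, 21.9]
ee_rot: [3.141, 0.0, 1.566]
ft_force: [0.2, -0.3, -1.0]
opening: 0.601
```

jog_arm([
  [[0, 0, -0.05, 0], [0, 0, -0.05, 0], [0, 0, -0.04, 0], [0, 0, 0, 0], [0, 0, 0, 0]],
])

```text
time: 47.65
eef_pos: [510.3, 89.6, 16.3]
ee_rot: [3.142, 0.0, 1.566]
ft_force: [0.2, -0.1, -1.4]
opening: 0.597
```

jog_arm([
  [[0, 0, -0.03, 0], [0, 0, -0.02, 0], [0, 0, 0, 0], [0, 0, 0, 0], [0, 0, 0, 0]],
])

```text
time: 48.28
eef_pos: [510.3, 89.6, 14.3]
ee_rot: [3.142, -0.0, 1.566]
ft_force: [0.1, 0.3, -1.2]
opening: 0.599
```

jog_arm([
  [[0, 0, 0, 0], [0, 0, 0, 0], [0, 0, 0, 0], [0, 0, 0.1, 0], [0, 0, 0.4, 0]],
], jaw=0.4)

```text
time: 48.9
eef_pos: [509.8, 89.6, 34.4]
ee_rot: [-3.14, 0.0, 1.566]
ft_force: [-0.4, 0.2, 0.5]
opening: 0.697
```

jog_arm([
  [[0, 0, 0.8, 0], [0, 0, 0.9, 0], [0, 0, 0.9, 0], [0, 0, 0.9, 0], [0, 0, 0.3, 0]],
])

```text
time: 49.52
eef_pos: [510.8, 89.7, 189.4]
ee_rot: [3.138, -0.001, 1.566]
ft_force: [0.4, 0.1, -0.7]
opening: 0.7
```

jog_arm([
  [[0, 0, 0, 0], [0, 0, 0, 0], [0, 0, 0, 0], [0, 0, 0, 0], [0, 0, 0, 0]],
], jaw=-1)

```text
time: 50.15
eef_pos: [510.2, 89.6, 186.0]
ee_rot: [-3.141, 0.0, 1.566]
ft_force: [0.7, -0.5, 0.8]
opening: 0.211
```

Run:
```python
from h import *
s=get_state();print(s["time"],s["eef_pos"],s["ee_rot"],s["opening"],s["ft_force"])
im=get_image("wrist");cv2.imwrite("pics/w21.png",im[:,:,::-1]);np.save("w21.npy",im)
crop(im,100,120,390,310,2.7,"pics/w21c.png")
im=get_image("side");crop(im,230,200,400,330,4.5,"pics/s21.png")
```

```text
50.15 [510.17038682  89.62010142 185.95675064] [-3.14114095e+00  4.28357113e-05  1.56566964e+00] 0.2110589407996842 [ 0.72256235 -0.47181097  0.75535738]
```

View pics/w21.png

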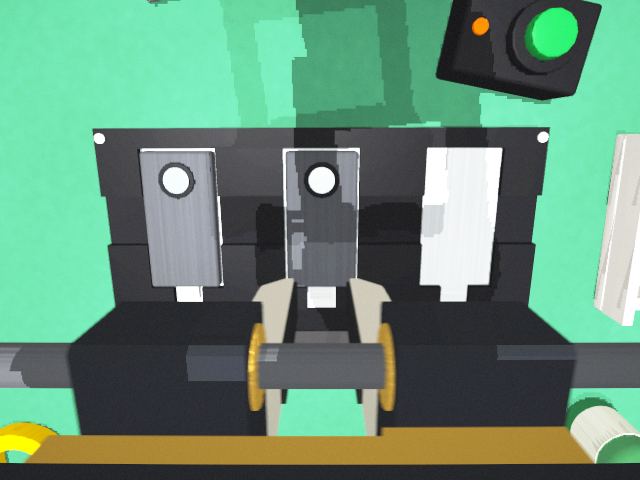

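View pics/w21c.png

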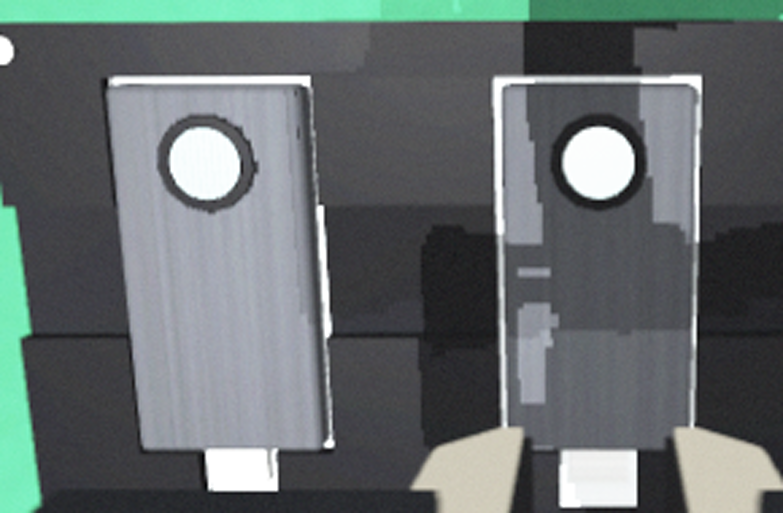

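View pics/s21.png

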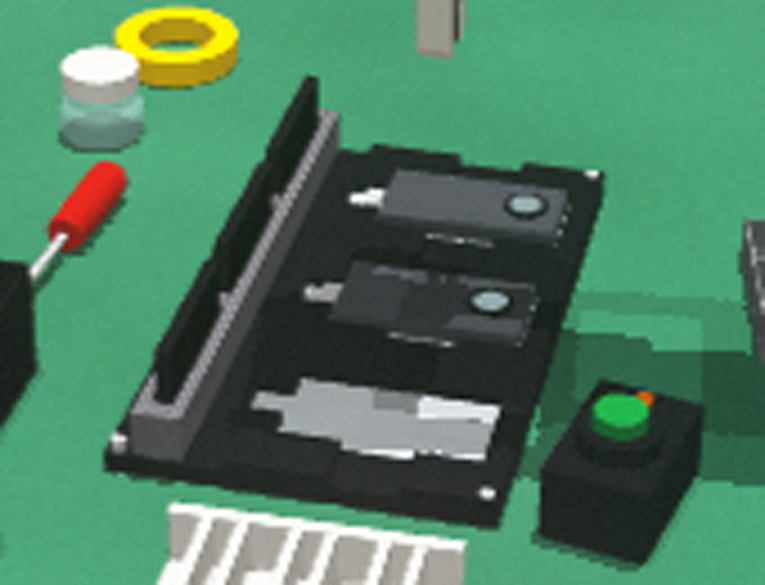

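Both shells are home with bright gaps on both sides and tongues in their recesses, and the displays stand in line. The button's green disc is at (553,33). Next I triangulate it.

Run:
```python
from h import *
np.set_printoptions(precision=2,suppress=True)
s=get_state()
def green(im,x0,y0,x1,y1):
    h=cv2.cvtColor(im[y0:y1,x0:x1].copy(),cv2.COLOR_RGB2HSV)
    m=cv2.inRange(h,(50,200,80),(75,255,255))
    n,l,st,c=cv2.connectedComponentsWithStats(m);i=1+np.argmax(st[1:,4]);return c[i]+[x0,y0],st[i]
w,st=green(np.load("w21.npy"),500,0,600,80);print(w,st)
t0=cv2.imread("pics/top0.png")[:,:,::-1];t,st=green(t0,240,280,280,312);print(t,st)
sd=get_image("side");d,st=green(sd,345,270,395,320);print(d,st)
R=[rays("wrist",[w],s),rays("top",[t]),rays("side",[d])]
A=np.zeros((3,3));b=np.zeros(3)
for o,v in R:
    u=v[0]/np.linalg.norm(v[0]);P=np.eye(3)-np.outer(u,u);A+=P;b+=P@o
X=np.linalg.solve(A,b);print("tri",X)
for n,px in(("wrist",w),("top",t),("side",d)):
    for z in(48,53,58): print(n,z,plane(n,[px],z,s)[0])
im=get_image("top");cv2.imwrite("pics/top3.png",im[:,:,::-1])
```

```text
[554.7   32.81] [  25    8   53   51 1538]Traceback (most recent call last):
  File "<stdin>", line 9, in <module>
  File "<stdin>", line 7, in green
    return _wrapfunc(a, 'argmax', axis=axis, out=out, **kwds)
    return bound(*args, **kwds)
ValueError: attempt to get argmax of an empty sequence
```

Run:
```python
from h import *
np.set_printoptions(precision=2,suppress=True)
s=get_state()
w=np.array([554.7,32.8])
t=np.array([170+321/3.8-.37,190+408/3.8-.37]); d=np.array([230+621/4.5-.4,200+412/4.5-.4])
A=np.zeros((3,3));b=np.zeros(3)
for o,v in [rays("wrist",[w],s),rays("top",[t]),rays("side",[d])]:
    u=v[0]/np.linalg.norm(v[0]);P=np.eye(3)-np.outer(u,u);A+=P;b+=P@o
print("tri",np.linalg.solve(A,b))
for n,px in(("wrist",w),("top",t),("side",d)):
    for z in(48,55,62): print(n,z,plane(n,[px],z,s)[0])
im=get_image("top");cv2.imwrite("pics/top3.png",im[:,:,::-1])
```

```text
tri [382.01 237.73  63.94]
wrist 48 [379.08 245.06  48.  ]
wrist 55 [380.56 241.49  55.  ]
wrist 62 [382.04 237.92  62.  ]
top 48 [382.02 240.72  48.  ]
top 55 [381.97 239.77  55.  ]
top 62 [381.92 238.82  62.  ]
side 48 [384.3  214.51  48.  ]
side 55 [383.2  224.44  55.  ]
side 62 [382.1  234.37  62.  ]
```

View pics/top3.png

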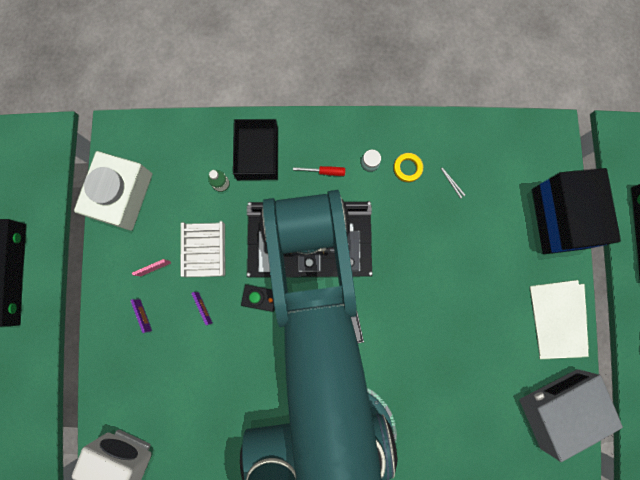

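Run:
```python
from h import *
im=get_image("side");crop(im,340,275,400,330,10,"pics/s22.png")
im=np.load("w21.npy");crop(im,430,0,610,110,4,"pics/w22.png")
```

```text
(no output)
```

View pics/s22.png

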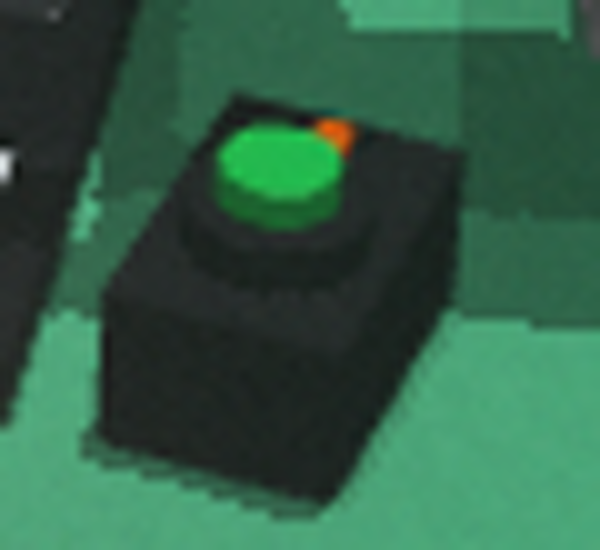

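View pics/w22.png

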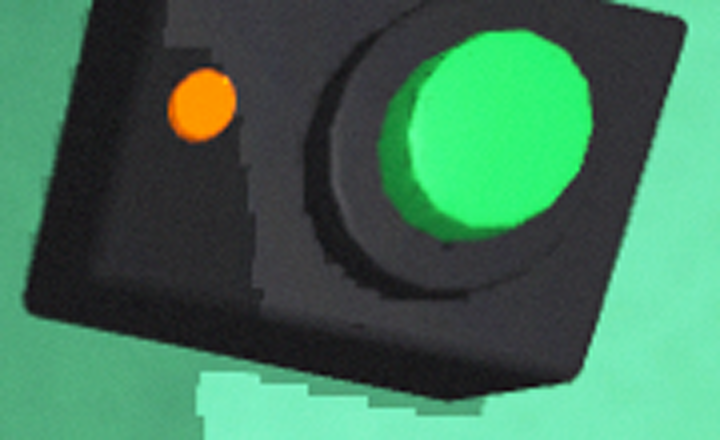

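The button stands about 8 mm proud of its collar, so closed fingers can press it fully. Moving above it at about (382, 239).

jog_arm([
  [[-0.64, 0.75, 0, 0], [-0.64, 0.75, 0, 0], [-0.64, 0.75, 0, 0], [-0.64, 0.75, 0, 0], [-0.64, 0.73, 0, 0]],
], jaw=-1)

```text
time: 50.98
eef_pos: [381.3, 239.7, 186.4]
ee_rot: [3.141, -0.0, 1.566]
ft_force: [1.0, 1.2, -0.9]
opening: -0.001
```

jog_arm([
  [[0, 0, -0.8, 0], [0, 0, -0.8, 0], [0, 0, -0.5, 0], [0, 0, 0, 0], [0, 0, 0, 0]],
])

```text
time: 51.6
eef_pos: [382.8, 239.0, 103.4]
ee_rot: [3.141, -0.001, 1.565]
ft_force: [0.1, 0.9, -0.2]
opening: 0.001
```

Run:
```python
from h import *
s=get_state();print(s["time"],s["eef_pos"],s["ee_rot"],s["opening"],s["ft_force"])
im=get_image("wrist");cv2.imwrite("pics/w23.png",im[:,:,::-1])
im=get_image("side");crop(im,220,180,420,330,4,"pics/s23.png")
for z in (58,60,62): print(plane("wrist",[(320,300)],z,s))
```

```text
51.6 [382.76121913 238.98645484 103.41576111] [ 3.14052882e+00 -5.71852825e-04  1.56544323e+00] 0.0011086900151788476 [ 0.105078    0.94148991 -0.18167604]
[[402.12012042 238.38555807  58.        ]]
[[401.30316713 238.39421599  60.        ]]
[[400.48621385 238.40287391  62.        ]]
```

View pics/w23.png

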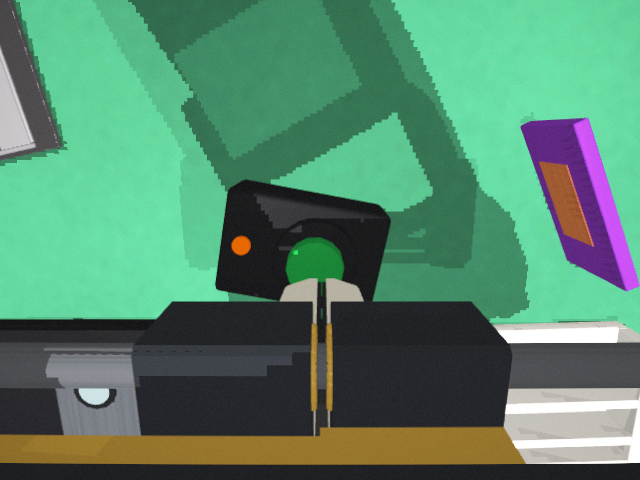

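View pics/s23.png

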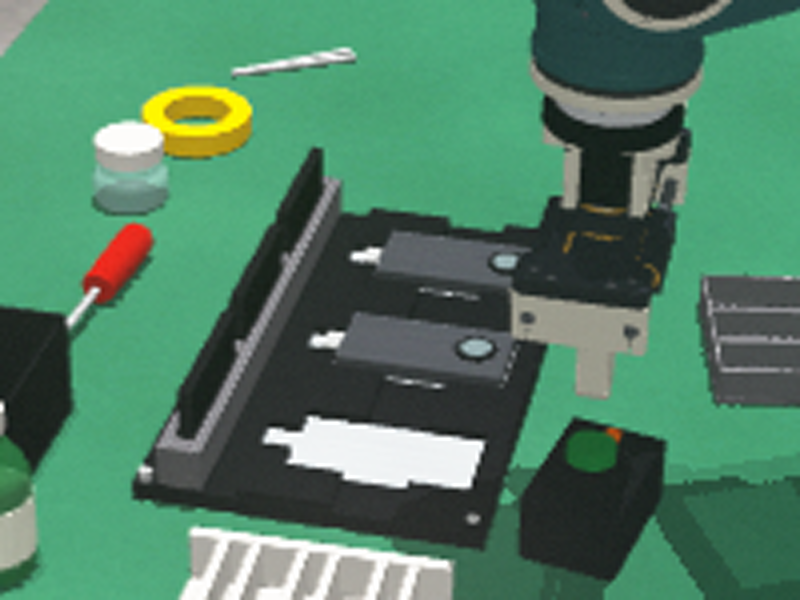

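The wrist view puts the button centre at (315,266), about (384, 236.5). Shifting 2.5 mm and going down gently.

jog_arm([
  [[0.02, -0.06, -0.4, 0], [0, 0, -0.4, 0], [0, 0, -0.1, 0], [0, 0, 0, 0], [0, 0, 0, 0]],
])

```text
time: 52.32
eef_pos: [383.2, 236.5, 66.6]
ee_rot: [3.141, -0.0, 1.566]
ft_force: [-0.8, -0.1, 2.9]
opening: 0.005
```

jog_arm([
  [[0, 0, -0.05, 0], [0, 0, 0, 0], [0, 0, -0.05, 0], [0, 0, 0, 0], [0, 0, 0, 0]],
])

```text
time: 52.95
eef_pos: [383.2, 236.6, 62.4]
ee_rot: [3.141, -0.0, 1.566]
ft_force: [2.3, 2.2, 4.0]
opening: 0.004
```

jog_arm([
  [[0, 0, -0.03, 0], [0, 0, -0.02, 0], [0, 0, 0, 0], [0, 0, 0, 0], [0, 0, 0, 0]],
])

```text
time: 53.58
eef_pos: [383.3, 236.6, 61.1]
ee_rot: [3.141, -0.0, 1.566]
ft_force: [-2.0, 0.0, 12.8]
opening: 0.002
```

The force rose to 12.8 N at 61.1 mm, beyond the 5 N spring, so the button is at its stop. Releasing.

jog_arm([
  [[0, 0, 0.2, 0], [0, 0, 0.5, 0], [0, 0, 0.9, 0], [0, 0, 0.9, 0], [0, 0, 0.5, 0]],
])

```text
time: 54.2
eef_pos: [383.1, 236.4, 181.6]
ee_rot: [3.141, -0.0, 1.566]
ft_force: [-0.2, 0.5, -0.3]
opening: 0.006
```

jog_arm([
  [[-0.6, 0.9, 0, 0], [-0.4, 0.9, 0, 0], [0, 0.9, 0, 0], [0, 0.9, 0, 0], [0, 0.9, 0, 0]],
])

```text
time: 54.82
eef_pos: [342.6, 417.4, 179.2]
ee_rot: [-3.141, 0.001, 1.566]
ft_force: [-0.2, 0.2, 0.1]
opening: 0.006
```

jog_arm([
  [[0, 0, 0, 0], [0, 0, 0, 0], [0, 0, 0, 0], [0, 0, 0, 0], [0, 0, 0, 0]],
])

```text
time: 55.45
eef_pos: [343.2, 416.1, 180.4]
ee_rot: [3.141, -0.0, 1.565]
ft_force: [0.1, -0.4, -1.5]
opening: 0.005
```

Run:
```python
from h import *
s=get_state();print(s["time"],s["eef_pos"],s["opening"],s["ft_force"])
im=get_image("top");cv2.imwrite("pics/top4.png",im[:,:,::-1]);crop(im,230,185,390,320,4.4,"pics/top4c.png")
im=get_image("side");cv2.imwrite("pics/side4.png",im[:,:,::-1]);crop(im,230,200,400,330,4.5,"pics/s24.png")
```

```text
55.45 [343.16559698 416.09705372 180.41696618] 0.005468711668747382 [ 0.13161108 -0.42039501 -1.49096365]
```

View pics/top4c.png

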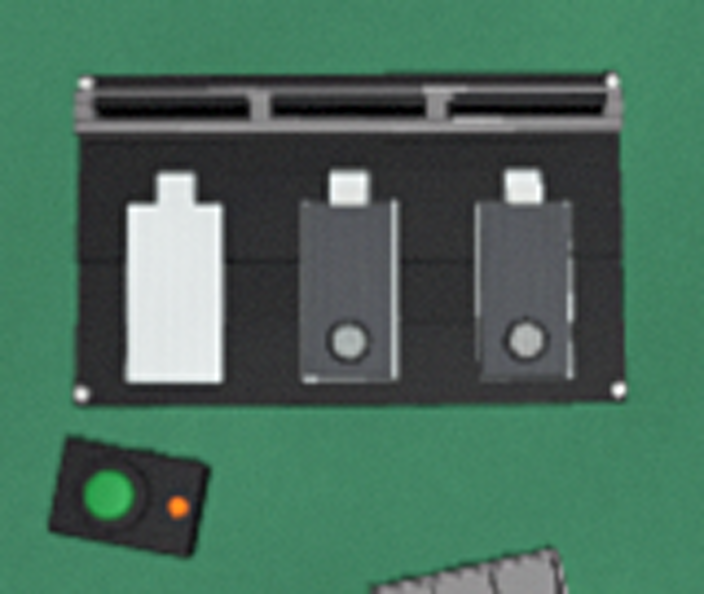

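View pics/s24.png

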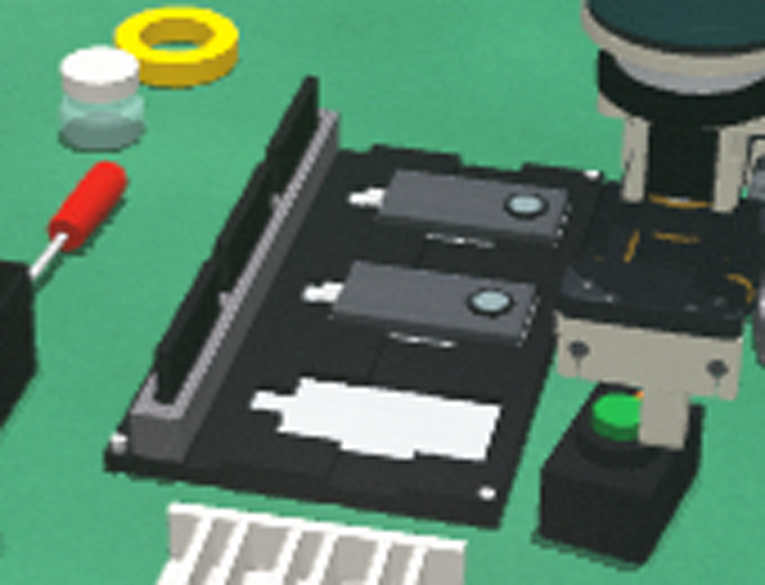

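View pics/top4.png

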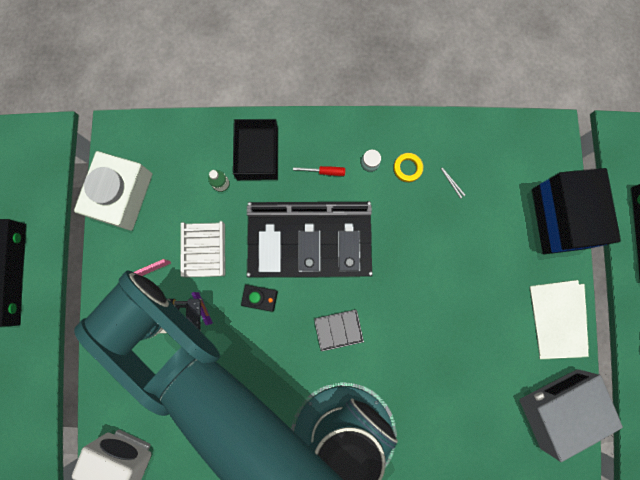

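The final top view shows three displays in the slots, two shells in pockets at (309,248) and (348,248), and the button up. The rack is empty and the bystanders have not moved. Handing in.

Run:
```python
from rig import *
print(job_done())
```

```text
the job is handed in; nothing more can be done
None
```

The carrier is loaded and the job is handed in at about 55.5 s on the robot's clock; the hand-in reported no verdict.

- **Displays:** I drew all three black displays straight up out of the rack and stood one in each carrier slot. They were upright in every picture I took, and only the third showed a contact force on going down, about 8 N.
- **Shells:** Only two shells were on the bench. I seated one each in the middle and −y pockets, and the +y pocket stays empty.
- **Button:** I pressed it until the force rose to about 13 N, above its 5 N spring, then let it go.
- **Last checks:** The last top and side pictures show the rack empty, both shells flat in their pockets with tongues in the recesses, and the displays in line. The button is up again, and the bystanders and look-alikes look where they were. The gripper was clear of everything.
- **Disagreements:** The cameras differed by about 2–4 mm on some absolute positions, so I placed by wrist-camera views of each part and its target. The button top estimate was also low: about 60–64 mm, against first contact at about 66 mm. I did not re-measure the final shell and display poses in numbers.

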